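# Undock the drying tote from its air coupler and push it into the bay

### The arm

A 6-joint arm with a two-finger parallel gripper is mounted at the origin on the work surface. World frame = base frame: x ahead of the robot, y to its left, z up, the work surface at z = 0. Lengths are in m, angles in degrees, forces in N, time in s.
With the tool pointing down it reaches from about 0.4 to 0.825 m from the base axis. Payload 7 kg.
Tool frame: the origin (TCP) lies at the very end of the fingers, on their centre line; the grasp point (between the pads) lies 19 mm behind it; z points along the fingers, y is the direction in which the jaws open and shut (so a half turn about z gives the same grasp; the last joint's range is limited). The gripper opens to 85 mm and grips with 20 to 120 N. Pads are 22 mm wide; open, the fingers measure 114 mm over their backs; the gripper's body (76 mm by 85 mm) begins 54 mm behind the grasp point. The pads swing forward as they close: fully open they stand 13 mm farther back than shut.
Start: joints at [88.012, 20.546, 0.682, 0, -70.136, -16.507], TCP at [0.214, 0.64, 0.209] pointing down, gripper open.
Joint ranges: [-176.03, 176.03], [-82.01, 121.73], [-58.28, 71.71], [-173.87, 95.51], [-174.79, -0.11], [-173.66, 173.66]. Speed limits (degrees/s): [136.94, 136.94, 172.46, 180, 180, 180].

### API

Orientations are given as [roll, pitch, yaw] about the fixed x, y, z axes, in that order (R = Rz(yaw) Ry(pitch) Rx(roll)).
In Python, from workcell import * gives the robot as it stands.
- The arm moves only by the tool send_rows, never from a script. Its argument "motion" is a list of rows, each an object of numbers: "tx", "ty", "tz": the shift along the world's x, y, z normalised to -1 to 1, where 1 is 0.025 m; "ax", "ay", "az": the turn, a rotation vector about the world's x, y, z normalised to -1 to 1, where 1 is 0.15 rad. A call has 1 to 20 rows; each row shifts and turns the commanded pose from where the row before left it; what a row does not reach is not made up. A row lasts 1/10 s, in which the tool goes at most 50 mm and 8.59 degrees, less where a joint would pass 70% of its speed; a pose out of reach is approached as far as the arm can. A call with a number of a shift or a turn outside -1 to 1 is refused whole. A call with a gripper value outside its range is refused whole. "gripper" is the gripper's target within -1 to 1 (fully open at 1, half-way at 0, shut at -1), set as the call begins (left out, the last holds). The fingers move at their own pace and stop on an object; the grip force is fixed at half the most. Time passes only in rows, so rows that do not move let the fingers close. It gives the time, the measured TCP pose, the force and the opening at its end, in the units of the state.
- state(): the state, without advancing time (a new reading comes with each control period).
- read_camera(name): name is "scene" or "top" or "wrist"; returns a dict with "color" (384x512x3 uint8, red, green, blue), "intrinsics" (3x3 intrinsics, pixels), "dist" ([k1, k2, p1, p2, k3] as OpenCV has them; the pictures are not rectified), "rvec" (rotation vector, rad) and "tvec" (3), from world to camera coordinates, as OpenCV has them. Camera axes: x right, y down, z forward; pixel columns grow to the right and rows downward; lengths in m; the calibration is good to about 2 mm. A picture is of the moment at which its call begins. There is no depth.
- finish_job(): hands the job in, once; it reports no verdict.
Trained networks look in a picture, given as the dict that the camera call returned (one of the last four; its "shot" number tells which), for a name from the list of things; names that differ only in an ending like _2 or _b are one class to them, and where a whole thing is asked for, a point or a joint stands for the part that bears it (a point fixed in the world has none). Each returns a list of dicts, best first, with "conf" (0 to 1); they miss things now and then, are a little off and sometimes report something else, mostly with a low value. They report only what shows in the picture. A call takes as long as a camera call.
- find_in(label, picture): "uv" ([column, row] in pixels, amid what is visible of it).
- cut_out(label, picture): "mask" (384x512 bool, what is visible of it) and "uv" ([column, row] in pixels, amid what is visible of it).
- pinpoint(label, picture): "uv" ([column, row] in pixels: a listed point, or the origin of a listed thing).
The state is a dict: "time": time; "joint_positions": joint angles; "qd": joint speeds; "joint_torque": joint torques, N m; "tcp_pos": TCP position; "tcp_rot": TCP orientation; "contact_force": force on the tool from outside, world axes, zero at the start; "torque": the same for the moment, N m; "width": finger opening in m.
Only numpy, scipy, OpenCV 4.12 (cv2) and the standard library are available. Lean on these libraries where they do the work, as an engineer would, in place of code of your own. Each camera call takes 0.05 s, during which the arm holds its last target.

### The job

The drying tote is still locked onto the bench's air coupler. Pull the coupler's spring sleeve back until the tote pops off and let the sleeve snap fully forward again, then push the tote along the rollers into the bay until it rests against the stop. Keep the tote on its rollers, keep the turned part inside it standing, and leave everything else where it is.

Things in the scene. Friction and masses are not known exactly. Their poses are not given: they have to be found in the camera images.
- lane: Fixed roller lane on a dark base plate. Origin: table level, on its centre line; y runs level along the lane to the air coupler at the +y end, z up. Free-turning rollers (24 mm dia, tops 62 mm above the table) from y = +125 to -274 mm, between side rails 64 mm either side of the centre line, 82 mm high. A bracket (70 wide, 160 high) at y = +260 to +282 carries the coupler.
- sleeve (a joint): Coupler's steel spring sleeve: 0 = fully forward (towards the tote), up to 0.014 m pulled straight back to the bracket (lane +y). Spring: about 5 N at the start, 12 N at full travel; snaps forward when let go. Held back beyond about 0.008 it frees the tote's nipple, and a spring ejector then pushes the tote off by some 15 mm in under half a second.
- sleeve_flange (a point): On the coupler axis (130 mm above the table), at the front face of the sleeve's rear flange, a 56 mm dia disc 9 mm thick (top 158 mm above the table); moves with the sleeve, axes as the lane's. In front of it (lane -y) lies the sleeve's ribbed 30 mm dia barrel, 31 mm long. Press on the flange's front face above or beside the barrel, or grip the barrel from above.
- coupler_nose (a point): Mouth of the coupler's fixed brass nose, on the coupler axis, 130 mm above the table. The nose is 40 mm dia and reaches 26 mm back from here towards the sleeve.
- tote_center (a point): Centre, half-way up, of the white open plastic tote: 120 (x) x 160 (y) x 100 mm high, walls 4 mm, about 0.6 kg, on the rollers (rim 162 mm above the table); axes as the lane's. From its +y end wall a steel nipple (12 mm dia, 65 long, 22 mm collar at the tip) runs into the coupler, 130 mm above the table, locked at the start. Above the nipple the wall (138 to 162 mm up) is free to push on.
- nipple_root (a point): Where the nipple leaves the tote's +y end wall (outer face, 130 mm above the table); 45 mm from the coupler's nose at the start. Axes as the tote's.
- tote_nose (a point): Centre of the tote's leading (-y) end face, 80 mm from tote_center, which comes against the bay's stop. Axes as the tote's.
- part_center (a point): Centre, half-way up, of the stepped turned steel part (42 mm dia foot, 62 mm tall) that stands loose on end on the tote's floor; z is its own axis.
- bay: Station bay: grey sheet-metal U around the lane near its -y end, open towards the coupler; fixed, its place along the lane differs each time. Origin: table level, centre line, inner face of its stop plate (170 wide, top 150 mm above the table); +y points out of the bay. Two cheeks, 130 mm high, run 97 mm out from the stop, 80 mm either side of the centre line.
- oil_can: White plastic bottle with a black cap, 44 mm across, 100 tall, on the far ledge of the roller lane's base plate. Bystander.
- ring_wrench: Steel wrench, 150 mm, lying on the same ledge. Bystander.
- cup: Small steel cup, 52 mm across, 55 tall, on the same ledge. Bystander.
- spray: Metal can, 60 mm across, 170 tall, on the table to the left. Bystander.
- mallet: Hammer, 220 mm, lying on the table to the right. Bystander.
- driver: Screwdriver, 160 mm, lying on the table to the right. Bystander.

How it is judged:
By the outcome, as a careful person would: the job done as asked, in the order asked, and still so for the second after the job is handed in, with the robot touching nothing.
It also fails if it takes over 46 s, if anything falls off the work surface, if the arm or the gripper's body presses on something with over 40 N, if the wrist force passes 120 N, or if a joint passes its speed limit or range.

## Working session

There is one attempt and no reset: what is moved stays moved. The work goes in short steps, Python scripts to look and compute and a tool call to move; the robot and the scene stay as the last step left them, time stands still between calls to the robot, and variables do not carry over. Pictures are saved under pics/ and viewed, and the job is handed in when it is done.

Besides the shell and the picture viewer there is one more tool, called by a JSON object that holds its "api" and its "payload". send_rows: Moves the arm, as the interface text tells. Scaled input: -1 to 1 covers 0.025 m each way for a shift and 0.15 rad each way for a turn. Its arguments: {"type":"object","properties":{"motion":{"type":"array","items":{"type":"object","properties":{"tx":{"type":"number"},"ty":{"type":"number"},"tz":{"type":"number"},"ax":{"type":"number"},"ay":{"type":"number"},"az":{"type":"number"}}}},"gripper":{"type":"number"}},"required":["motion"]}

```bash
mkdir -p pics; cat > h.py <<'E'
from workcell import *
import numpy as np, cv2
def save(p,n,scale=1.5):
    im=cv2.cvtColor(p["color"],cv2.COLOR_RGB2BGR)
    cv2.imwrite("pics/"+n,cv2.resize(im,None,fx=scale,fy=scale,interpolation=cv2.INTER_CUBIC))
def cam(p):
    R=cv2.Rodrigues(np.array(p["rvec"],float))[0]; t=np.array(p["tvec"],float).ravel()
    return R,t,np.array(p["intrinsics"],float),np.array(p["dist"],float)
def ray(p,uv):
    R,t,K,d=cam(p)
    n=cv2.undistortPoints(np.array([[uv]],float),K,d).ravel()
    return -R.T@t, R.T@np.array([n[0],n[1],1.])
def atz(p,uv,z):
    o,d=ray(p,uv); return o+d*(z-o[2])/d[2]
def proj(p,X):
    R,t,K,d=cam(p)
    return cv2.projectPoints(np.atleast_2d(np.array(X,float)),np.array(p["rvec"],float),np.array(p["tvec"],float),K,d)[0].reshape(-1,2)
E
python3 - <<'E'
from h import *
print(state())
Z={'sleeve_flange':.13,'coupler_nose':.13,'tote_center':.112,'nipple_root':.13,'tote_nose':.112,'part_center':.098,'bay':0,'lane':0}
for c in ["scene","top"]:
    p=read_camera(c); save(p,c+"0.png")
    R,t,K,d=cam(p); print(c,"cam at",-R.T@t)
    for l,z in Z.items():
        r=pinpoint(l,p)
        for q in r[:2]: print(l,q["uv"],round(q["conf"],2),atz(p,q["uv"],z).round(4))
E
```

```text
{'time': 0.0, 'joint_positions': array([ 8.80127093e+01,  2.05893554e+01,  6.32890455e-01, -1.81726583e-02,
       -7.01354023e+01, -1.65078258e+01]), 'qd': array([-0.02442504, -0.04693859,  0.04311325, -0.03049141,  0.07219468,
        0.0732194 ]), 'joint_torque': array([ 4.48636217e-05, -5.83314407e+01,  2.93425745e+01,  6.93702891e+00,
       -5.85798378e-03,  2.45636897e-06]), 'tcp_pos': array([0.21399194, 0.63963469, 0.2084866 ]), 'tcp_rot': array([ 1.79907065e+02, -9.72663859e-03, -1.85012974e+01]), 'contact_force': array([-0.56671538,  0.04639269,  0.01753118]), 'torque': array([-0.04358133,  0.01520899,  0.02351327]), 'width': 0.08556828313727713}
scene cam at [ 1.13777584 -0.77797743  1.09910201]
sleeve_flange [267.0, 151.5] 0.51 [0.499  0.2487 0.13  ]
coupler_nose [259.4, 162.0] 0.72 [0.5089 0.1808 0.13  ]
tote_center [244.0, 184.8] 0.71 [0.5206 0.0633 0.112 ]
nipple_root [253.8, 167.8] 0.63 [0.5099 0.1421 0.13  ]
tote_nose [234.7, 203.9] 0.65 [ 0.5485 -0.0318  0.112 ]
part_center [275.4, 229.9] 0.73 [ 0.7189 -0.0428  0.098 ]
part_center [242.1, 192.8] 0.56 [0.5299 0.0377 0.098 ]
bay [217.9, 251.2] 0.58 [ 0.565  -0.1595  0.    ]
lane [242.8, 214.1] 0.81 [0.5373 0.0271 0.    ]
lane [295.4, 134.7] 0.65 [0.4554 0.5601 0.    ]
top cam at [0.41152801 0.05068757 1.45485764]
sleeve_flange [192.9, 208.4] 0.61 [0.4848 0.2429 0.13  ]
sleeve_flange [302.9, 190.9] 0.38 [ 0.5492 -0.1411  0.13  ]
coupler_nose [211.6, 202.3] 0.62 [0.5065 0.1786 0.13  ]
tote_center [249.6, 197.6] 0.86 [0.5255 0.0463 0.112 ]
nipple_root [224.3, 203.1] 0.68 [0.5041 0.1344 0.13  ]
tote_nose [264.0, 191.9] 0.72 [ 0.5463 -0.0048  0.112 ]
tote_nose [394.8, 187.9] 0.72 [ 0.5647 -0.4759  0.112 ]
part_center [248.8, 199.5] 0.67 [0.5199 0.049  0.098 ]
bay [301.9, 190.0] 0.77 [ 0.5661 -0.156   0.    ]
lane [398.4, 191.1] 0.37 [ 0.565  -0.5336  0.    ]
```

View pics/scene0.png

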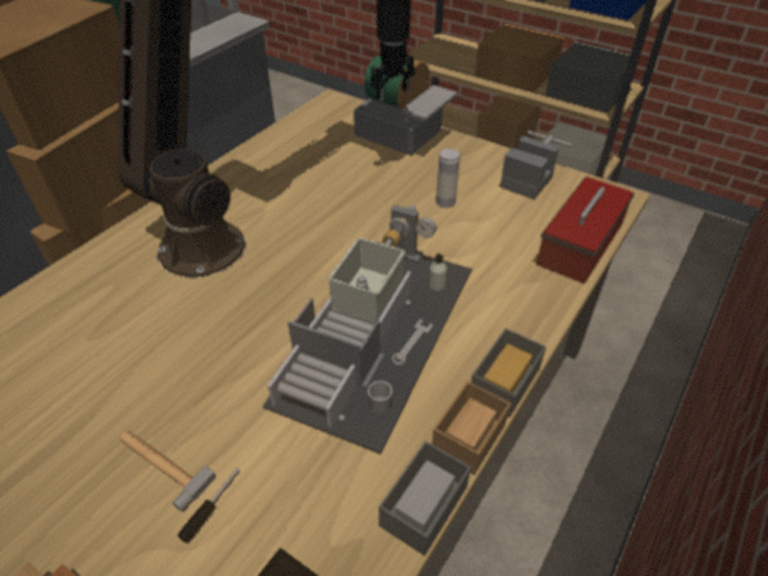

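View pics/top0.png

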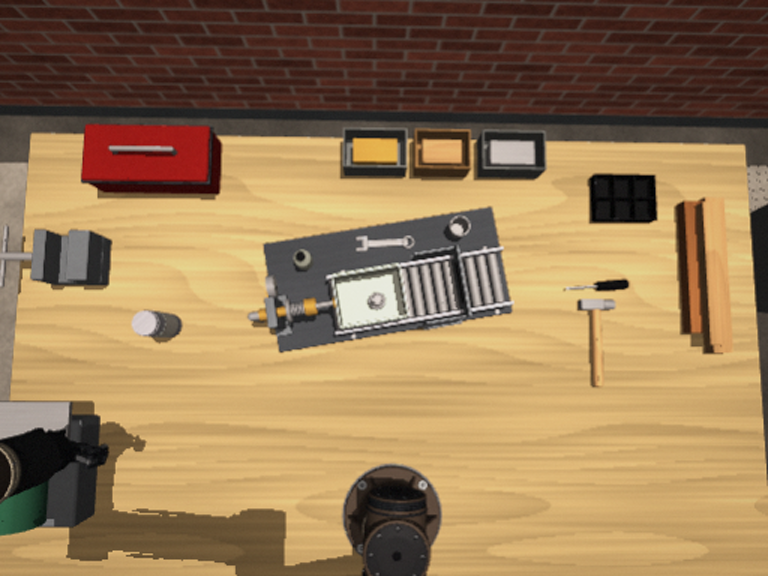

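```bash
python3 - <<'E'
from h import *
p=read_camera("top")
np.save("top0.npy",p["color"]); import pickle; pickle.dump({k:v for k,v in p.items()},open("top0.pkl","wb"))
im=cv2.cvtColor(p["color"],cv2.COLOR_RGB2BGR)[130:245,155:350]
cv2.imwrite("pics/topc.png",cv2.resize(im,None,fx=4,fy=4,interpolation=cv2.INTER_CUBIC))
p=read_camera("scene")
pickle.dump({k:v for k,v in p.items()},open("scene0.pkl","wb"))
im=cv2.cvtColor(p["color"],cv2.COLOR_RGB2BGR)[125:305,170:330]
cv2.imwrite("pics/scenec.png",cv2.resize(im,None,fx=3.3,fy=3.3,interpolation=cv2.INTER_CUBIC))
E
```

```text
(no output)
```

View pics/topc.png

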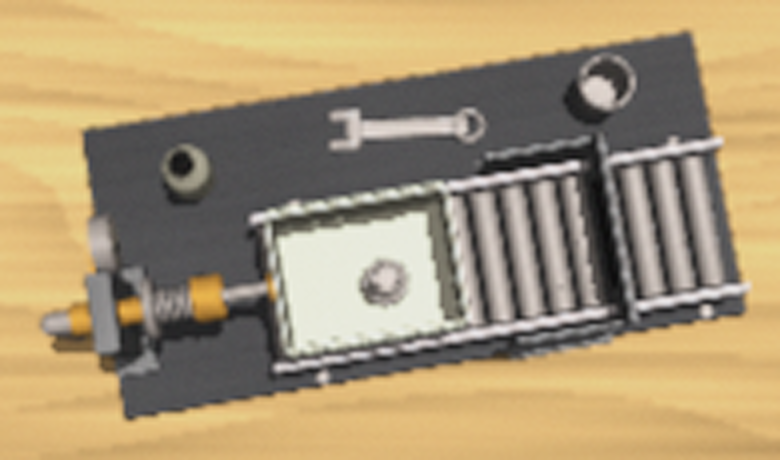

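View pics/scenec.png

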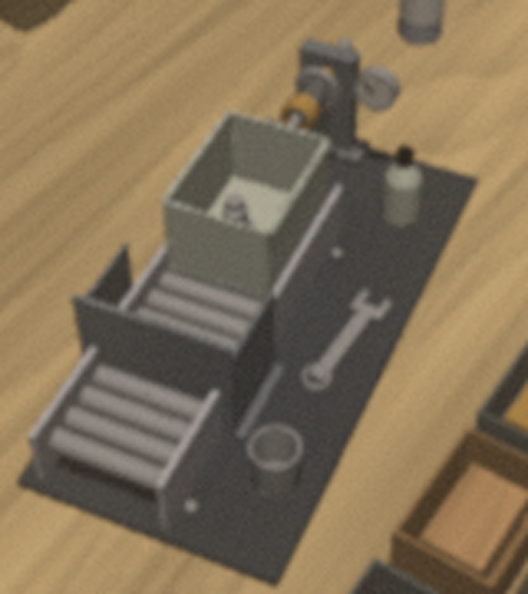

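```bash
python3 - <<'E'
from h import *; import pickle
p=pickle.load(open("top0.pkl","rb"))
f=lambda u,v,z: atz(p,[155+(u+.5)/4-.5,130+(v+.5)/4-.5],z)[:2].round(4)
A=[f(250,217,.082),f(722,143,.082),f(275,368,.082),f(748,290,.082)]
print("rails",A)
for a,b in((0,1),(2,3)):
    d=A[a]-A[b]; print(np.degrees(np.arctan2(d[1],d[0]))-90,np.linalg.norm(d))
c0=(A[0]+A[2])/2;c1=(A[1]+A[3])/2;print(c0,c1, np.linalg.norm(A[0]-A[2]))
for n,u,v,z in [("stop inner top L",588,135,.15),("stop R",628,318,.15),("brk",88,278,.16),("brk",98,352,.16),("brk",110,272,.16),("brk",122,350,.16),("toteTL",268,222,.162),("TR",445,183,.162),("BR",470,322,.162),("BL",282,360,.162),("nose mouth top",222,295,.13),("sleeve flange",150,310,.13)]:
    print(n,f(u,v,z))
E
```

```text
rails [array([0.5772, 0.1645]), array([ 0.6497, -0.268 ]), array([0.4407, 0.1397]), array([ 0.5142, -0.2895])]
9.516020204968186 0.4385344912318756
9.71757411480371 0.43544791881463846
[0.50895 0.1521 ] [ 0.58195 -0.27875] 0.13873460274927815
stop inner top L [ 0.6438 -0.1344]
stop R [ 0.4841 -0.1679]
brk [0.5143 0.2945]
brk [0.4516 0.2842]
brk [0.5195 0.276 ]
brk [0.4534 0.2641]
toteTL [0.5633 0.1425]
TR [ 0.5985 -0.0089]
BR [ 0.4791 -0.0307]
BL [0.4458 0.1287]
nose mouth top [0.5027 0.1836]
sleeve flange [0.4892 0.2457]
```

{"api": "send_rows", "payload": {"gripper": -1, "motion": [{"tx": 0.2, "ty": -0.5, "tz": 0.8, "az": -0.3}, {"tx": 0.5, "ty": -0.9, "tz": 0.8, "az": -0.37}, {"tx": 0.6, "ty": -0.9, "tz": 0.8, "az": -0.37}, {"tx": 0.6, "ty": -0.9, "tz": 0.8, "az": -0.37}, {"tx": 0.6, "ty": -0.9, "tz": 0.6, "az": -0.37}, {"tx": 0.6, "ty": -0.9, "tz": 0.4, "az": -0.37}, {"tx": 0.6, "ty": -0.9, "tz": 0.2, "az": -0.37}, {"tx": 0.6, "ty": -0.9, "az": -0.37}, {"tx": 0.6, "ty": -0.9, "az": -0.37}, {"tx": 0.6, "ty": -0.9, "az": -0.37}, {"tx": 0.6, "ty": -0.9, "az": -0.37}, {"tx": 0.6, "ty": -0.9, "az": -0.37}, {"tx": 0.6, "ty": -0.9, "az": -0.37}, {"tx": 0.6, "ty": -0.9, "az": -0.37}, {"tx": 0.6, "ty": -0.9, "az": -0.37}, {"tx": 0.6, "ty": -0.9, "az": -0.37}, {"tx": 0.6, "ty": -0.9, "az": -0.37}, {"tx": 0.6, "ty": -0.9, "az": -0.37}, {"tx": 0.6, "ty": -0.9, "az": -0.37}, {"tx": 0.6, "ty": -0.9, "az": -0.33}]}}

```text
invalid input
```

```bash
python3 - <<'E'
from h import *; import pickle
s=state(); print({k:np.round(s[k],4) for k in("time","tcp_pos","tcp_rot","joint_positions","contact_force","width")})
p=read_camera("wrist"); save(p,"w1.png"); pickle.dump(dict(p),open("w1.pkl","wb"))
R,t,K,d=cam(p); print("cam",-R.T@t,"fwd",R[2])
for l,z in {'sleeve_flange':.13,'coupler_nose':.13,'tote_center':.112,'nipple_root':.13,'tote_nose':.112,'part_center':.098,'bay':0,'lane':0}.items():
    for q in pinpoint(l,p)[:2]: print(l,q["uv"],round(q["conf"],2),atz(p,q["uv"],z).round(4))
E
```

```text
{'time': np.float64(1.0), 'tcp_pos': array([0.2141, 0.6401, 0.2094]), 'tcp_rot': array([-1.79999e+02,  1.90000e-03, -1.84952e+01]), 'joint_positions': array([ 8.80113e+01,  2.05432e+01,  6.82500e-01, -1.60000e-03,
       -7.01378e+01, -1.65059e+01]), 'contact_force': array([0.1164, 0.6164, 0.3972]), 'width': np.float64(0.0853)}
cam [0.28219666 0.61816708 0.37365179] fwd [-0.26514457  0.08773901 -0.96020843]
```

View pics/w1.png

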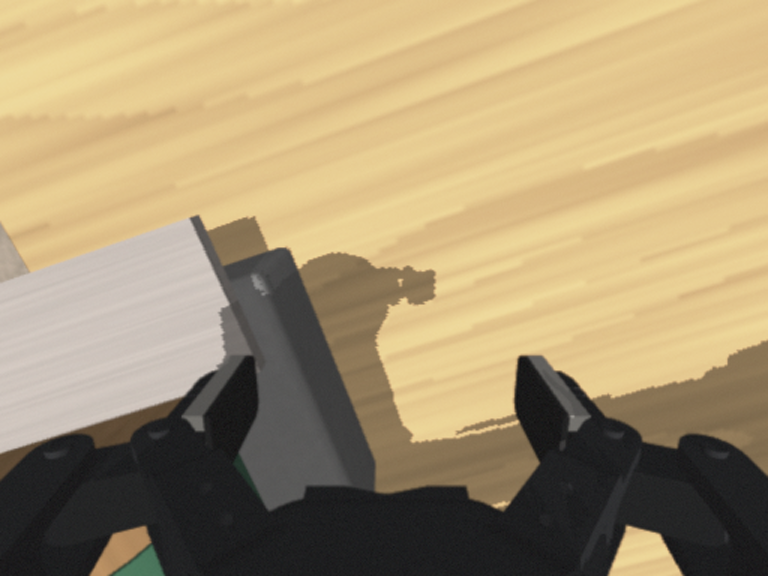

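{"api": "send_rows", "payload": {"gripper": -1, "motion": [{"tx": 0.2, "ty": -0.5, "tz": 0.8, "ax": 0, "ay": 0, "az": -0.3}, {"tx": 0.5, "ty": -0.9, "tz": 0.8, "ax": 0, "ay": 0, "az": -0.37}]}}

```text
time: 1.65
tcp_pos: [0.2311, 0.6052, 0.2486]
tcp_rot: [179.9, -0.0, -24.3]
contact_force: [0.4, 0.9, 1.3]
width: 0.0586
```

{"api": "send_rows", "payload": {"motion": [{"tx": 0.6, "ty": -0.9, "tz": 0.8, "ax": 0, "ay": 0, "az": -0.37}, {"tx": 0.6, "ty": -0.9, "tz": 0.8, "ax": 0, "ay": 0, "az": -0.37}, {"tx": 0.6, "ty": -0.9, "tz": 0.6, "ax": 0, "ay": 0, "az": -0.37}, {"tx": 0.6, "ty": -0.9, "tz": 0.4, "ax": 0, "ay": 0, "az": -0.37}, {"tx": 0.6, "ty": -0.9, "tz": 0.2, "ax": 0, "ay": 0, "az": -0.37}, {"tx": 0.6, "ty": -0.9, "tz": 0, "ax": 0, "ay": 0, "az": -0.37}, {"tx": 0.6, "ty": -0.9, "tz": 0, "ax": 0, "ay": 0, "az": -0.37}, {"tx": 0.6, "ty": -0.9, "tz": 0, "ax": 0, "ay": 0, "az": -0.37}, {"tx": 0.6, "ty": -0.9, "tz": 0, "ax": 0, "ay": 0, "az": -0.37}, {"tx": 0.6, "ty": -0.9, "tz": 0, "ax": 0, "ay": 0, "az": -0.37}, {"tx": 0.6, "ty": -0.9, "tz": 0, "ax": 0, "ay": 0, "az": -0.37}, {"tx": 0.6, "ty": -0.9, "tz": 0, "ax": 0, "ay": 0, "az": -0.37}, {"tx": 0.6, "ty": -0.9, "tz": 0, "ax": 0, "ay": 0, "az": -0.37}, {"tx": 0.6, "ty": -0.9, "tz": 0, "ax": 0, "ay": 0, "az": -0.37}, {"tx": 0.6, "ty": -0.9, "tz": 0, "ax": 0, "ay": 0, "az": -0.37}, {"tx": 0.6, "ty": -0.9, "tz": 0, "ax": 0, "ay": 0, "az": -0.37}, {"tx": 0.6, "ty": -0.9, "tz": 0, "ax": 0, "ay": 0, "az": -0.37}, {"tx": 0.6, "ty": -0.9, "tz": 0, "ax": 0, "ay": 0, "az": -0.33}, {"tx": 0, "ty": 0, "tz": 0, "ax": 0, "ay": 0, "az": 0}]}}

```text
time: 3.55
tcp_pos: [0.5027, 0.198, 0.3194]
tcp_rot: [180.0, -0.0, -81.4]
contact_force: [-0.8, -0.2, -0.0]
width: 0.0002
```

```bash
python3 - <<'E'
from h import *; import pickle
s=state(); print({k:np.round(s[k],4) for k in("time","tcp_pos","tcp_rot","joint_positions","contact_force","width")})
p=read_camera("wrist"); save(p,"w2.png"); pickle.dump(dict(p),open("w2.pkl","wb"))
R,t,K,d=cam(p); print("cam",-R.T@t,"fwd",R[2])
for l,z in {'sleeve_flange':.13,'coupler_nose':.13,'nipple_root':.13}.items():
    for q in pinpoint(l,p)[:2]: print(l,q["uv"],round(q["conf"],2),atz(p,q["uv"],z).round(4))
E
```

```text
{'time': np.float64(3.55), 'tcp_pos': array([0.5027, 0.198 , 0.3194]), 'tcp_rot': array([ 1.799997e+02, -2.620000e-02, -8.138000e+01]), 'joint_positions': array([ 4.23091e+01,  4.68720e+00, -5.73550e+00,  2.19000e-02,
       -7.95921e+01, -3.36931e+01]), 'contact_force': array([-0.8323, -0.1782, -0.0453]), 'width': np.float64(0.0002)}
cam [0.51392228 0.12834021 0.48369268] fwd [-0.04144102  0.27543248 -0.96042678]
sleeve_flange [259.9, 194.6] 0.88 [0.4938 0.2372 0.13  ]
coupler_nose [258.0, 150.6] 0.72 [0.5048 0.1818 0.13  ]
nipple_root [256.3, 112.3] 0.57 [0.5136 0.1374 0.13  ]
nipple_root [178.1, 156.1] 0.37 [0.6008 0.2033 0.13  ]
```

View pics/w2.png

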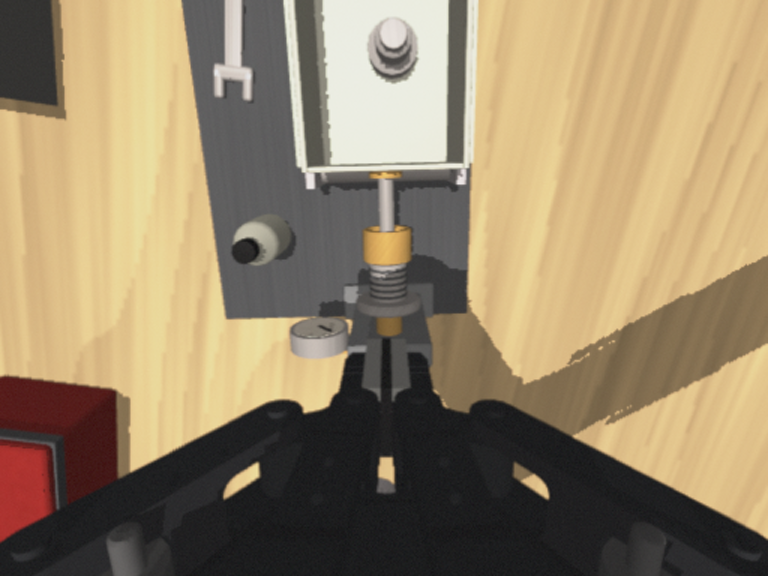

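```bash
cat > ov.py <<'E'
from h import *; import pickle,sys
def overlay(p,O,yaw,ye,stop,name,scale=1.5,crop=None):
    c,s=np.cos(np.radians(yaw)),np.sin(np.radians(yaw))
    W=lambda P:np.array([[O[0]+c*x-s*y,O[1]+s*x+c*y,z] for x,y,z in P])
    th=np.linspace(0,2*np.pi,40)
    circ=lambda r,y:[(r*np.cos(a),y,.13+r*np.sin(a)) for a in th]
    L=[circ(.028,.237),circ(.028,.246),circ(.02,.18),circ(.02,.206),circ(.015,.206)]
    L+=[[(-.035,.26,.16),(.035,.26,.16),(.035,.282,.16),(-.035,.282,.16),(-.035,.26,.16)]]
    a,b=ye-.16,ye
    L+=[[(-.06,a,.162),(.06,a,.162),(.06,b,.162),(-.06,b,.162),(-.06,a,.162)]]
    L+=[[(.064,.125,.082),(.064,-.274,.082)],[(-.064,.125,.082),(-.064,-.274,.082)]]
    L+=[[(-.085,stop,.15),(.085,stop,.15)],[(-.08,stop,.13),(-.08,stop+.097,.13)],[(.08,stop,.13),(.08,stop+.097,.13)]]
    x0,y0,x1,y1=crop or (0,0,512,384)
    im=cv2.cvtColor(p["color"],cv2.COLOR_RGB2BGR)[y0:y1,x0:x1]; im=cv2.resize(im,None,fx=scale,fy=scale,interpolation=cv2.INTER_CUBIC)
    for l in L:
        q=((proj(p,W(l))-[x0,y0]+.5)*scale-.5)
        cv2.polylines(im,[np.round(q).astype(np.int32)],False,(0,0,255),1)
    cv2.imwrite("pics/"+name,im)
E
python3 - <<'E'
from ov import *
O=(0.532,0.004)
yaw=9.8
c,s=np.cos(np.radians(yaw)),np.sin(np.radians(yaw))
O=np.array([0.4938,0.2372])-.237*np.array([-s,c]); print(O)
overlay(pickle.load(open("w2.pkl","rb")),O,yaw,.135,-.158,"ow2.png")
overlay(pickle.load(open("top0.pkl","rb")),O,yaw,.135,-.158,"otop.png",4,(155,130,350,245))
E
```

```text
[0.53413965 0.00365833]
```

View pics/ow2.png

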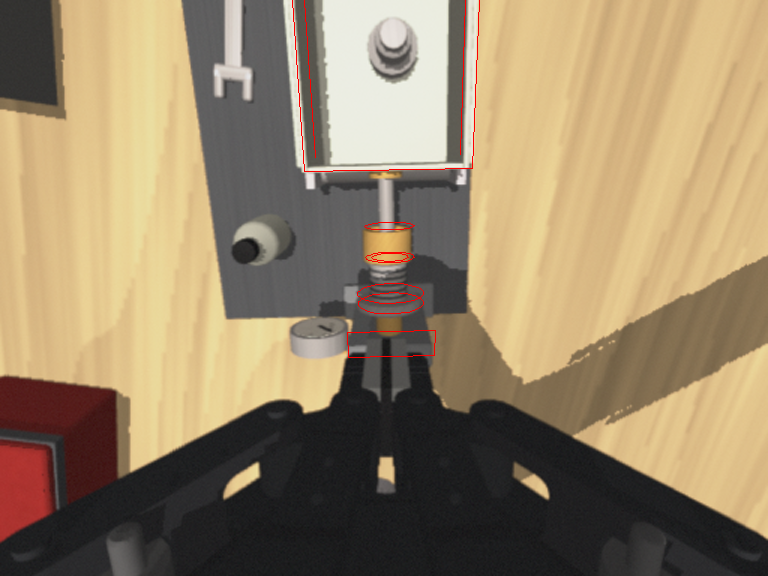

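View pics/otop.png

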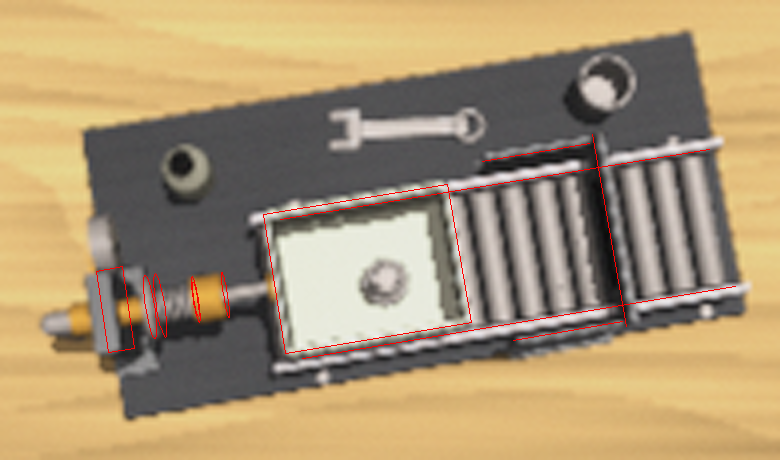

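{"api": "send_rows", "payload": {"motion": [{"tx": -0.1, "ty": 0.4, "tz": -0.6, "ax": 0, "ay": 0, "az": 0.14}, {"tx": -0.1, "ty": 0.4, "tz": -0.9, "ax": 0, "ay": 0, "az": 0}, {"tx": -0.1, "ty": 0.2, "tz": -1, "ax": 0, "ay": 0, "az": 0}, {"tx": 0, "ty": 0, "tz": -1, "ax": 0, "ay": 0, "az": 0}, {"tx": 0, "ty": 0, "tz": -1, "ax": 0, "ay": 0, "az": 0}, {"tx": 0, "ty": 0, "tz": -0.7, "ax": 0, "ay": 0, "az": 0}, {"tx": 0, "ty": 0, "tz": -0.4, "ax": 0, "ay": 0, "az": 0}, {"tx": 0, "ty": 0, "tz": 0, "ax": 0, "ay": 0, "az": 0}]}}

```text
time: 4.55
tcp_pos: [0.4933, 0.2253, 0.1783]
tcp_rot: [179.9, -0.1, -79.9]
contact_force: [-0.2, 0.5, 0.0]
width: 0.0
```

```bash
python3 - <<'E'
from h import *; import pickle
s=state(); print({k:np.round(s[k],4) for k in("time","tcp_pos","tcp_rot","contact_force","width")})
p=read_camera("wrist"); save(p,"w3.png"); pickle.dump(dict(p),open("w3.pkl","wb"))
p2=read_camera("scene"); 
im=cv2.cvtColor(p2["color"],cv2.COLOR_RGB2BGR)[115:215,220:330]
cv2.imwrite("pics/s3.png",cv2.resize(im,None,fx=5,fy=5,interpolation=cv2.INTER_CUBIC))
for l,z in {'sleeve_flange':.13,'coupler_nose':.13}.items():
    for q in pinpoint(l,p)[:2]: print(l,q["uv"],round(q["conf"],2),atz(p,q["uv"],z).round(4))
print(proj(p,[s["tcp_pos"]]))
E
```

```text
{'time': np.float64(4.55), 'tcp_pos': array([0.4933, 0.2253, 0.1783]), 'tcp_rot': array([ 1.798941e+02, -6.250000e-02, -7.988230e+01]), 'contact_force': array([-0.1803,  0.5336,  0.0176]), 'width': np.float64(0.0)}
sleeve_flange [253.5, 217.5] 0.89 [0.4941 0.2404 0.13  ]
coupler_nose [253.6, 141.6] 0.96 [0.5042 0.1819 0.13  ]
[[258.20309637 224.56275628]]
```

View pics/w3.png

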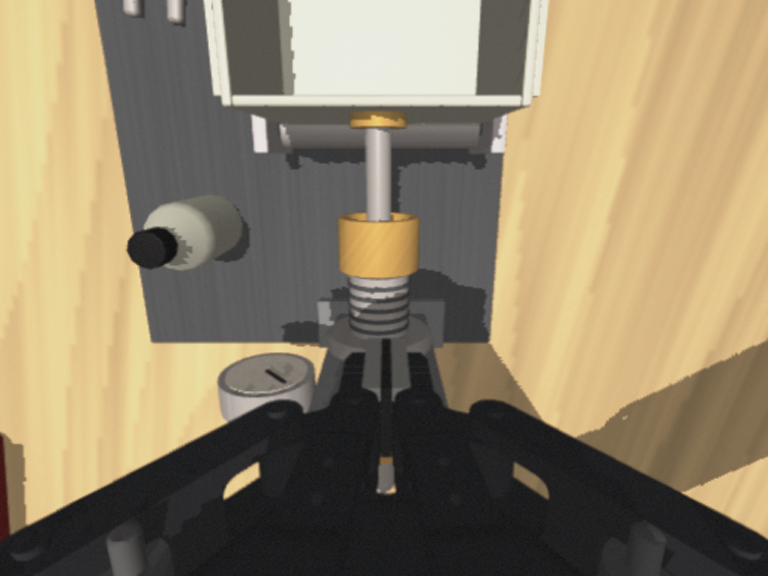

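View pics/s3.png

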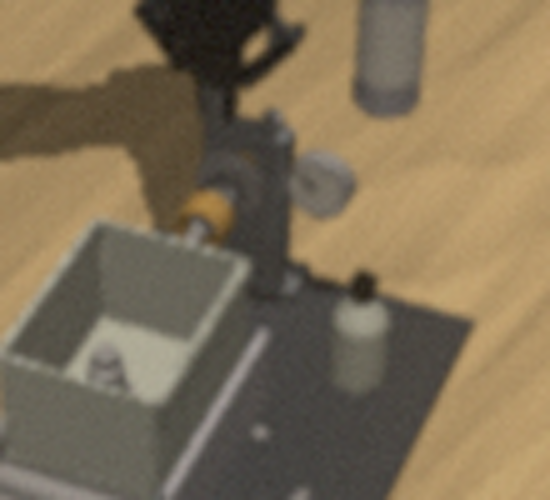

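{"api": "send_rows", "payload": {"motion": [{"tx": 0.12, "ty": -0.04, "tz": -0.3, "ax": 0, "ay": 0, "az": 0}, {"tx": 0, "ty": 0, "tz": -0.4, "ax": 0, "ay": 0, "az": 0}, {"tx": 0, "ty": 0, "tz": -0.3, "ax": 0, "ay": 0, "az": 0}, {"tx": 0, "ty": 0, "tz": -0.12, "ax": 0, "ay": 0, "az": 0}, {"tx": 0, "ty": 0, "tz": 0, "ax": 0, "ay": 0, "az": 0}]}}

```text
time: 5.25
tcp_pos: [0.4968, 0.2238, 0.1505]
tcp_rot: [179.9, -0.0, -80.0]
contact_force: [0.2, -1.0, 0.2]
width: -0.0001
```

```bash
python3 - <<'E'
from h import *; import pickle
s=state(); print({k:np.round(s[k],4) for k in("time","tcp_pos","tcp_rot","contact_force","width")})
p=read_camera("wrist"); save(p,"w4.png"); pickle.dump(dict(p),open("w4.pkl","wb"))
E
```

```text
{'time': np.float64(5.25), 'tcp_pos': array([0.4968, 0.2238, 0.1505]), 'tcp_rot': array([ 1.799253e+02, -4.750000e-02, -7.995000e+01]), 'contact_force': array([ 0.1724, -0.9726,  0.2094]), 'width': np.float64(-0.0001)}
```

View pics/w4.png

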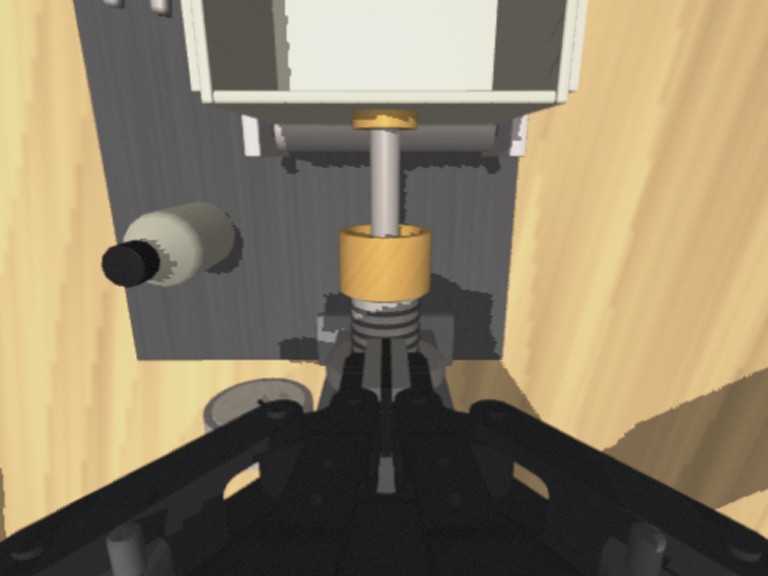

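{"api": "send_rows", "payload": {"motion": [{"tx": 0, "ty": 0, "tz": -0.08, "ax": 0, "ay": 0, "az": 0}, {"tx": -0.02, "ty": 0.12, "tz": 0, "ax": 0, "ay": 0, "az": 0}, {"tx": -0.02, "ty": 0.12, "tz": 0, "ax": 0, "ay": 0, "az": 0}, {"tx": 0, "ty": 0, "tz": 0, "ax": 0, "ay": 0, "az": 0}]}}

```text
time: 5.7
tcp_pos: [0.4962, 0.2306, 0.1496]
tcp_rot: [-180.0, 0.0, -79.9]
contact_force: [-0.3, -0.6, -0.0]
width: -0.0003
```

{"api": "send_rows", "payload": {"motion": [{"tx": -0.02, "ty": 0.1, "tz": 0, "ax": 0, "ay": 0, "az": 0}, {"tx": -0.02, "ty": 0.1, "tz": 0, "ax": 0, "ay": 0, "az": 0}, {"tx": 0, "ty": 0, "tz": 0, "ax": 0, "ay": 0, "az": 0}]}}

```text
time: 6.0
tcp_pos: [0.4951, 0.2354, 0.1495]
tcp_rot: [-180.0, 0.0, -79.9]
contact_force: [-0.4, -0.5, 0.1]
width: -0.0001
```

```bash
python3 - <<'E'
from h import *; import pickle
s=state(); print({k:np.round(s[k],4) for k in("time","tcp_pos","tcp_rot","contact_force","width")})
p=read_camera("wrist"); save(p,"w5.png"); pickle.dump(dict(p),open("w5.pkl","wb"))
E
```

```text
{'time': np.float64(6.0), 'tcp_pos': array([0.4951, 0.2354, 0.1495]), 'tcp_rot': array([-1.799919e+02,  4.400000e-03, -7.993030e+01]), 'contact_force': array([-0.4109, -0.4699,  0.1473]), 'width': np.float64(-0.0001)}
```

View pics/w5.png

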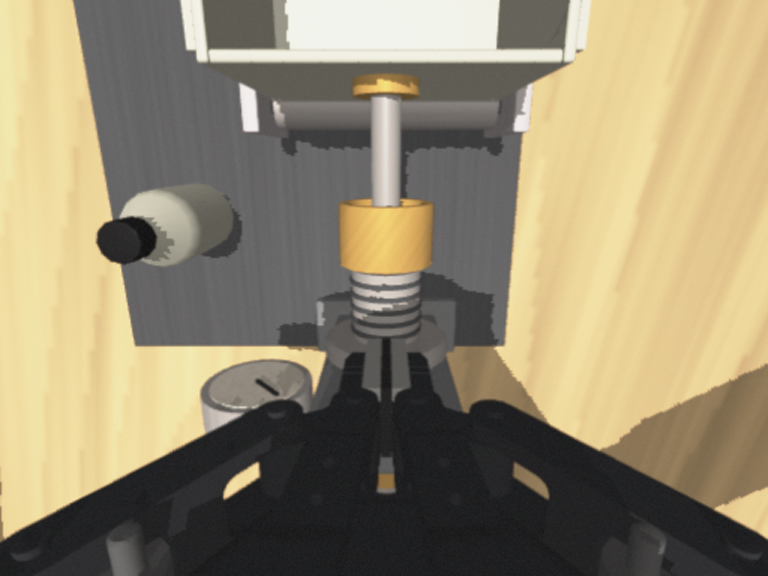

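```bash
python3 - <<'E'
from h import *; import pickle
p=read_camera("wrist")
F=None
for l,z in {'sleeve_flange':.13,'coupler_nose':.13,'nipple_root':.13}.items():
    for q in pinpoint(l,p)[:1]: print(l,q["uv"],round(q["conf"],2),atz(p,q["uv"],z).round(4))
s=state()
yaw=9.9; c,sn=np.cos(np.radians(yaw)),np.sin(np.radians(yaw))
N=np.array([0.5045,0.1818])
im=cv2.cvtColor(p["color"],cv2.COLOR_RGB2BGR)[100:270,170:350]; S=4
im=cv2.resize(im,None,fx=S,fy=S,interpolation=cv2.INTER_CUBIC)
th=np.linspace(0,2*np.pi,60)
def circ(r,y,col):
    P=[[N[0]+c*r*np.cos(a)-sn*y,N[1]+sn*r*np.cos(a)+c*y,.13+r*np.sin(a)] for a in th]
    q=(proj(p,P)-[170,100]+.5)*S-.5
    cv2.polylines(im,[np.round(q).astype(np.int32)],True,col,1)
circ(.02,0,(0,0,255));circ(.02,.026,(0,0,255));circ(.028,.057,(0,255,0));circ(.028,.066,(255,255,0))
cv2.imwrite("pics/o5.png",im)
E
```

```text
sleeve_flange [258.2, 220.5] 0.91 [0.4941 0.2406 0.13  ]
nipple_root [257.5, 56.5] 0.87 [0.5126 0.1397 0.13  ]
```

View pics/o5.png

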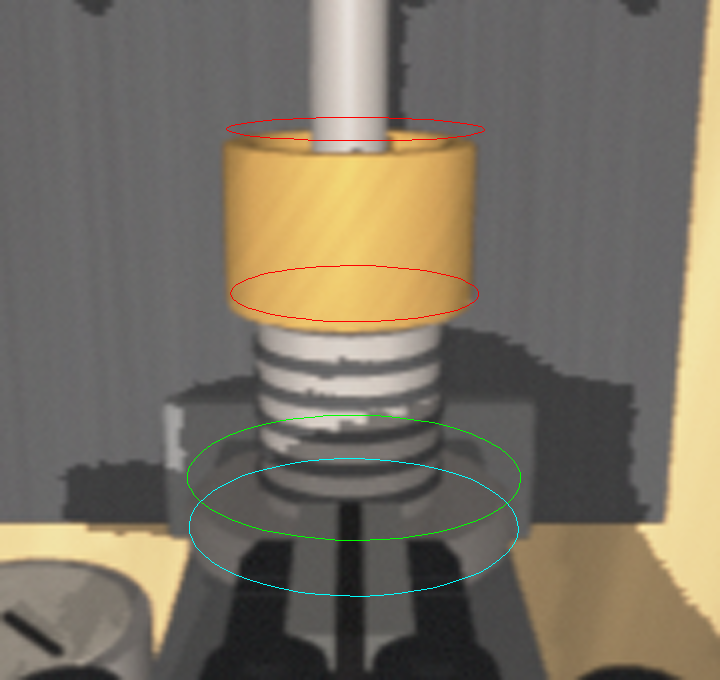

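```bash
python3 - <<'E'
from h import *; import pickle
s=state(); T=s["tcp_pos"]; print(s["time"],T)
yaw=9.9; c,sn=np.cos(np.radians(yaw)),np.sin(np.radians(yaw))
ly=np.array([-sn,c,0]); lx=np.array([c,sn,0]); z=np.array([0,0,1])
p=read_camera("scene"); S=8;x0,y0=245,120
im=cv2.cvtColor(p["color"],cv2.COLOR_RGB2BGR)[120:185,245:325]
im=cv2.resize(im,None,fx=S,fy=S,interpolation=cv2.INTER_CUBIC)
def dr(P,col):
    q=(proj(p,P)-[x0,y0]+.5)*S-.5
    cv2.polylines(im,[np.round(q).astype(np.int32)],True,col,1)
for dz in (0,.06): dr([T+a*.011*ly+b*.01*lx+dz*z for a,b in((1,1),(1,-1),(-1,-1),(-1,1))],(0,0,255))
N=np.array([0.504,0.185,.13]); th=np.linspace(0,2*np.pi,40)
for r,y,col in((.02,0,(0,255,255)),(.028,.057,(0,255,0)),(.028,.066,(0,255,0))):
    dr([N+y*ly+r*np.cos(a)*lx+r*np.sin(a)*z for a in th],col)
cv2.imwrite("pics/s6.png",im)
p=pickle.load(open("w5.pkl","rb"))
print(proj(p,[T,T-.011*ly,T+.02*z,T-.011*ly+.02*z]))
R,t,K,d=cam(p); print("cam",-R.T@t)
E
```

```text
6.25 [0.49510623 0.23504289 0.14939504]
[[258.34243555 223.92201831]
 [258.423992   206.95764686]
 [258.48528236 238.46279972]
 [258.57967535 219.67959525]]
cam [0.50812175 0.1660048  0.31367592]
```

View pics/s6.png

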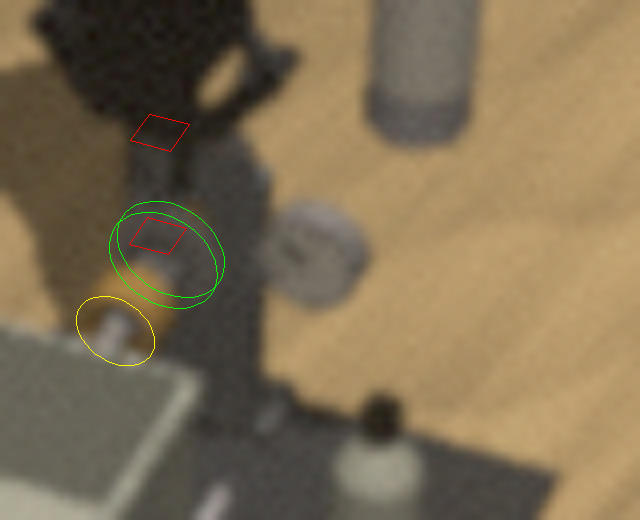

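{"api": "send_rows", "payload": {"motion": [{"tx": -0.02, "ty": 0.1, "tz": 0, "ax": 0, "ay": 0, "az": 0}, {"tx": 0, "ty": 0, "tz": 0, "ax": 0, "ay": 0, "az": 0}]}}

```text
time: 6.5
tcp_pos: [0.4946, 0.2378, 0.1494]
tcp_rot: [-180.0, 0.0, -79.9]
contact_force: [-0.7, 0.0, -0.8]
width: 0.0001
```

{"api": "send_rows", "payload": {"motion": [{"tx": -0.02, "ty": 0.1, "tz": 0, "ax": 0, "ay": 0, "az": 0}, {"tx": 0, "ty": 0, "tz": 0, "ax": 0, "ay": 0, "az": 0}]}}

```text
time: 6.7
tcp_pos: [0.4941, 0.2404, 0.1494]
tcp_rot: [-180.0, 0.0, -79.9]
contact_force: [-0.0, 0.4, 0.2]
width: -0.0
```

```bash
python3 - <<'E'
from h import *; import pickle
p=read_camera("wrist"); S=4
im=cv2.cvtColor(p["color"],cv2.COLOR_RGB2BGR)[140:270,160:350]
cv2.imwrite("pics/w7.png",cv2.resize(im,None,fx=S,fy=S,interpolation=cv2.INTER_CUBIC))
p=read_camera("top"); S=10
q=proj(p,[[0.494,.24,.15]])[0].astype(int); print(q)
im=cv2.cvtColor(p["color"],cv2.COLOR_RGB2BGR)[q[1]-25:q[1]+25,q[0]-35:q[0]+35]
cv2.imwrite("pics/t7.png",cv2.resize(im,None,fx=S,fy=S,interpolation=cv2.INTER_CUBIC))
E
```

```text
[192 205]
```

View pics/w7.png

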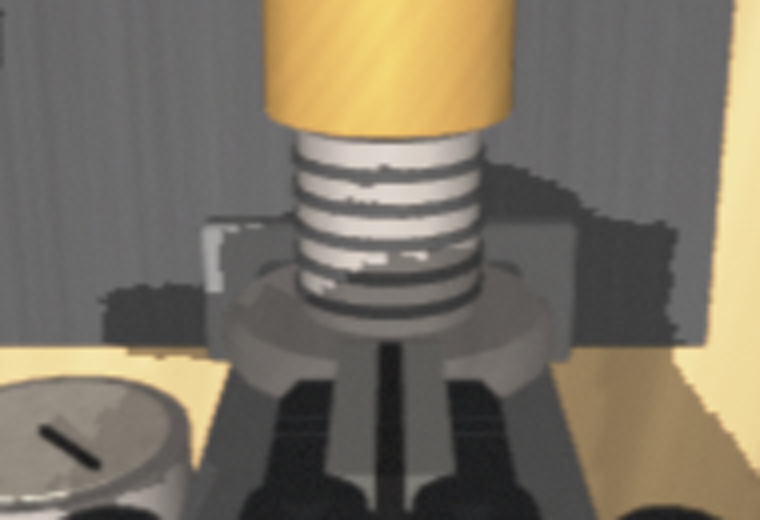

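View pics/t7.png

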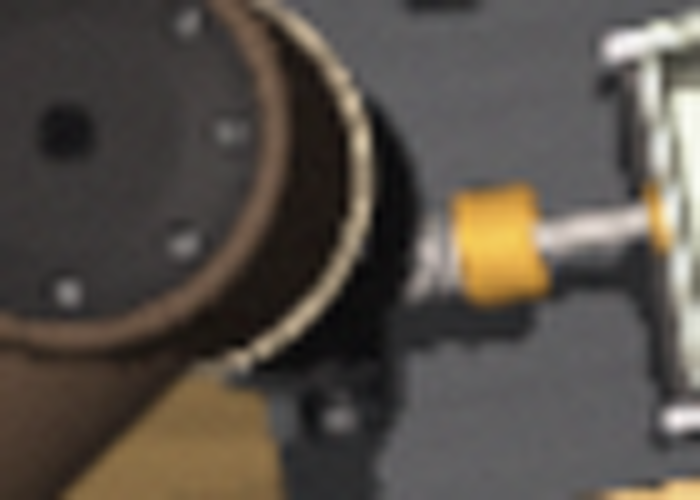

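```bash
python3 - <<'E'
from h import *; import pickle
from scipy.spatial.transform import Rotation as Ro
p=pickle.load(open("w1.pkl","rb"))
T=np.array([.2141,.6401,.2094]); R=Ro.from_euler("xyz",[180,0,-18.495],degrees=True).as_matrix()
im=cv2.cvtColor(p["color"],cv2.COLOR_RGB2BGR)
S=1.5*1.0; S=2; im=im[200:384,80:440]; im=cv2.resize(im,None,fx=S,fy=S,interpolation=cv2.INTER_CUBIC)
for back,col in((.013,(0,0,255)),):
  for sy in(1,-1):
    for z in (-back,-back-.0375):
      P=[T+R@np.array([x,sy*y,z]) for x,y in((.011,.0425),(.011,.0575),(-.011,.0575),(-.011,.0425))]
      q=(proj(p,P)-[80,200]+.5)*S-.5
      cv2.polylines(im,[np.round(q).astype(np.int32)],True,col if z==-back else (0,255,0),1)
cv2.imwrite("pics/o1.png",im)
print("cam in tool", R.T@((-cam(p)[0].T@cam(p)[1])-T))
E
```

```text
cam in tool [ 0.07153716 -0.00080164 -0.16425179]
```

View pics/o1.png

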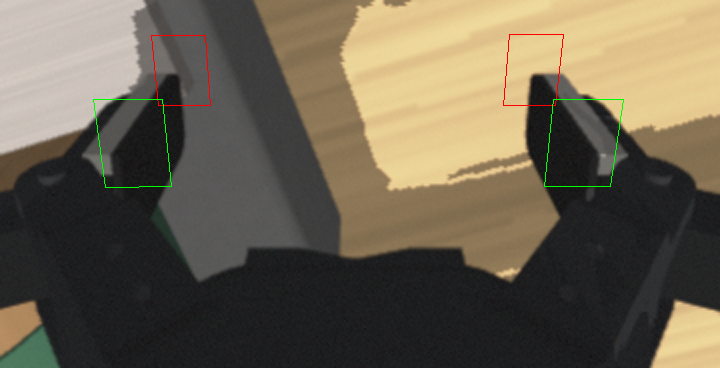

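{"api": "send_rows", "payload": {"motion": [{"tx": 0.05, "ty": -0.3, "tz": 0, "ax": 0, "ay": 0, "az": 0}, {"tx": 0.05, "ty": -0.27, "tz": 0, "ax": 0, "ay": 0, "az": 0}, {"tx": 0, "ty": 0, "tz": -0.1, "ax": 0, "ay": 0, "az": 0}, {"tx": 0, "ty": 0, "tz": -0.1, "ax": 0, "ay": 0, "az": 0}, {"tx": 0, "ty": 0, "tz": 0, "ax": 0, "ay": 0, "az": 0}]}}

```text
time: 7.3
tcp_pos: [0.4964, 0.2256, 0.1439]
tcp_rot: [180.0, -0.0, -80.0]
contact_force: [-0.8, -0.2, 0.3]
width: 0.0002
```

{"api": "send_rows", "payload": {"motion": [{"tx": 0, "ty": 0, "tz": -0.06, "ax": 0, "ay": 0, "az": 0}, {"tx": 0, "ty": 0, "tz": 0, "ax": 0, "ay": 0, "az": 0}]}}

```text
time: 7.5
tcp_pos: [0.4965, 0.2259, 0.1427]
tcp_rot: [180.0, -0.0, -79.9]
contact_force: [-0.3, 0.2, -0.5]
width: -0.0003
```

{"api": "send_rows", "payload": {"motion": [{"tx": 0, "ty": 0, "tz": -0.1, "ax": 0, "ay": 0, "az": 0}, {"tx": 0, "ty": 0, "tz": -0.1, "ax": 0, "ay": 0, "az": 0}, {"tx": 0, "ty": 0, "tz": -0.1, "ax": 0, "ay": 0, "az": 0}, {"tx": 0, "ty": 0, "tz": 0, "ax": 0, "ay": 0, "az": 0}]}}

```text
time: 7.9
tcp_pos: [0.4964, 0.2257, 0.1349]
tcp_rot: [180.0, -0.0, -79.9]
contact_force: [-0.1, -0.8, -0.4]
width: -0.0
```

```bash
python3 - <<'E'
from h import *; import pickle
p=read_camera("wrist"); S=4
im=cv2.cvtColor(p["color"],cv2.COLOR_RGB2BGR)[140:270,160:350]
cv2.imwrite("pics/w8.png",cv2.resize(im,None,fx=S,fy=S,interpolation=cv2.INTER_CUBIC))
print(state()["tcp_pos"],state()["contact_force"])
E
```

```text
[0.49651451 0.22575255 0.13513025] [0.21832675 0.07838851 0.08924697]
```

View pics/w8.png

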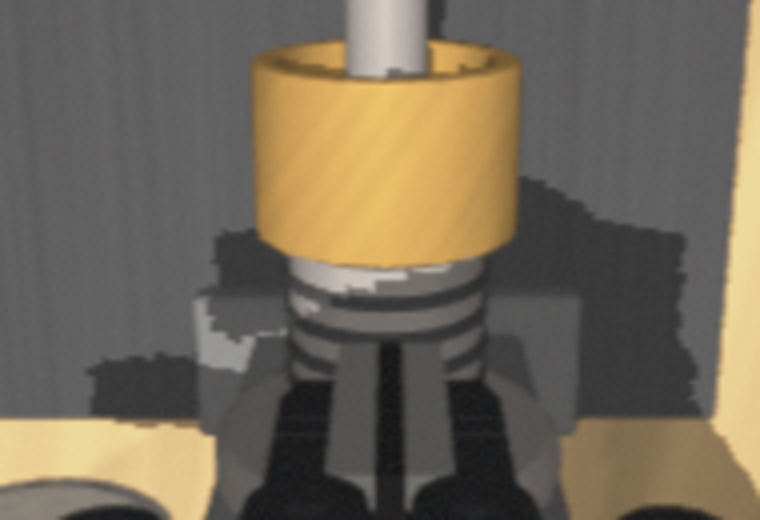

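The wrist view shows the fingertips above the barrel. The real tips sit about 22 mm above the reported TCP, so I'll go lower in small steps while watching the force.

{"api": "send_rows", "payload": {"motion": [{"tx": 0, "ty": 0, "tz": -0.1, "ax": 0, "ay": 0, "az": 0}, {"tx": 0, "ty": 0, "tz": -0.1, "ax": 0, "ay": 0, "az": 0}, {"tx": 0, "ty": 0, "tz": -0.1, "ax": 0, "ay": 0, "az": 0}, {"tx": 0, "ty": 0, "tz": 0, "ax": 0, "ay": 0, "az": 0}]}}

```text
time: 8.35
tcp_pos: [0.4964, 0.2257, 0.1274]
tcp_rot: [180.0, -0.0, -80.0]
contact_force: [-0.1, 0.4, -0.4]
width: -0.0002
```

{"api": "send_rows", "payload": {"motion": [{"tx": -0.01, "ty": 0.08, "tz": 0, "ax": 0, "ay": 0, "az": 0}, {"tx": -0.01, "ty": 0.08, "tz": 0, "ax": 0, "ay": 0, "az": 0}, {"tx": -0.01, "ty": 0.08, "tz": 0, "ax": 0, "ay": 0, "az": 0}, {"tx": 0, "ty": 0, "tz": 0, "ax": 0, "ay": 0, "az": 0}]}}

```text
time: 8.75
tcp_pos: [0.496, 0.2311, 0.128]
tcp_rot: [180.0, -0.1, -79.9]
contact_force: [2.5, -4.5, 0.9]
width: 0.0003
```

{"api": "send_rows", "payload": {"motion": [{"tx": -0.02, "ty": 0.1, "tz": 0, "ax": 0, "ay": 0, "az": 0}, {"tx": -0.02, "ty": 0.1, "tz": 0, "ax": 0, "ay": 0, "az": 0}, {"tx": -0.02, "ty": 0.1, "tz": 0, "ax": 0, "ay": 0, "az": 0}, {"tx": 0, "ty": 0, "tz": 0, "ax": 0, "ay": 0, "az": 0}]}}

```text
time: 9.15
tcp_pos: [0.4947, 0.238, 0.1281]
tcp_rot: [180.0, -0.1, -79.9]
contact_force: [4.2, -6.6, 1.6]
width: -0.0002
```

{"api": "send_rows", "payload": {"motion": [{"tx": -0.01, "ty": 0.1, "tz": 0, "ax": 0, "ay": 0, "az": 0}, {"tx": -0.01, "ty": 0.1, "tz": 0, "ax": 0, "ay": 0, "az": 0}, {"tx": 0, "ty": 0, "tz": 0, "ax": 0, "ay": 0, "az": 0}, {"tx": 0, "ty": 0, "tz": 0, "ax": 0, "ay": 0, "az": 0}]}}

```text
time: 9.55
tcp_pos: [0.494, 0.2421, 0.128]
tcp_rot: [179.9, -0.2, -79.9]
contact_force: [3.8, -10.5, 1.9]
width: -0.0002
```

```bash
python3 - <<'E'
from h import *; import pickle
p=read_camera("wrist"); save(p,"w9.png")
print(state()["tcp_pos"],state()["contact_force"])
E
```

```text
[0.4939967  0.24199067 0.12802004] [  4.37977272 -10.30034426   0.98326463]
```

View pics/w9.png

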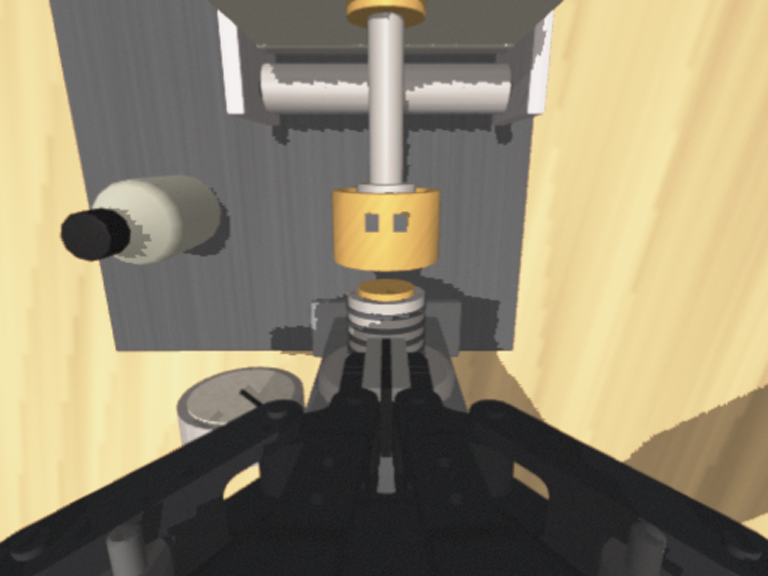

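{"api": "send_rows", "payload": {"motion": [{"tx": 0, "ty": 0, "tz": 0.9, "ax": 0, "ay": 0, "az": 0}, {"tx": 0, "ty": 0, "tz": 0.6, "ax": 0, "ay": 0, "az": 0}, {"tx": 0.12, "ty": -0.7, "tz": 0.1, "ax": 0, "ay": 0, "az": 0}, {"tx": 0.17, "ty": -1, "tz": 0, "ax": 0, "ay": 0, "az": 0}, {"tx": 0.17, "ty": -1, "tz": 0, "ax": 0, "ay": 0, "az": 0}, {"tx": 0.17, "ty": -1, "tz": 0, "ax": 0, "ay": 0, "az": 0}, {"tx": 0, "ty": 0, "tz": 0, "ax": 0, "ay": 0, "az": 0}]}}

```text
time: 10.3
tcp_pos: [0.5093, 0.1491, 0.1675]
tcp_rot: [180.0, -0.0, -80.1]
contact_force: [-0.5, 0.0, -0.4]
width: -0.0002
```

```bash
python3 - <<'E'
from h import *; import pickle
s=state(); print(s["time"],s["tcp_pos"],s["tcp_rot"],s["contact_force"])
p=read_camera("wrist"); save(p,"w10.png")
for l,z in {'nipple_root':.13,'part_center':.097}.items():
    for q in pinpoint(l,p)[:1]: print(l,q["uv"],round(q["conf"],2),atz(p,q["uv"],z).round(4))
p=read_camera("top")
im=cv2.cvtColor(p["color"],cv2.COLOR_RGB2BGR)[130:245,155:350]
cv2.imwrite("pics/t10.png",cv2.resize(im,None,fx=4,fy=4,interpolation=cv2.INTER_CUBIC))
E
```

```text
10.3 [0.50928237 0.14914702 0.16752101] [ 1.79951174e+02 -1.02721731e-02 -8.00676867e+01] [-0.53807178  0.01327508 -0.3989631 ]
nipple_root [256.4, 167.1] 0.58 [0.5152 0.1219 0.13  ]
part_center [267.0, 33.2] 0.93 [0.5236 0.0296 0.097 ]
```

View pics/w10.png

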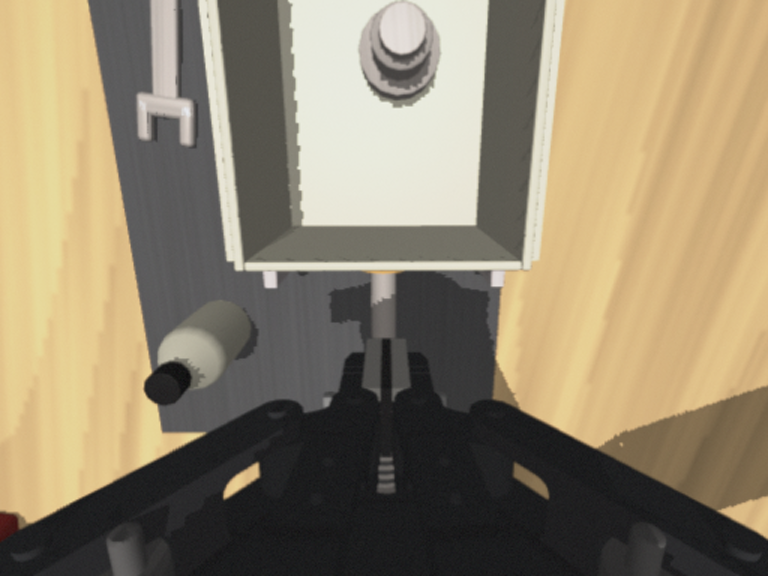

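View pics/t10.png

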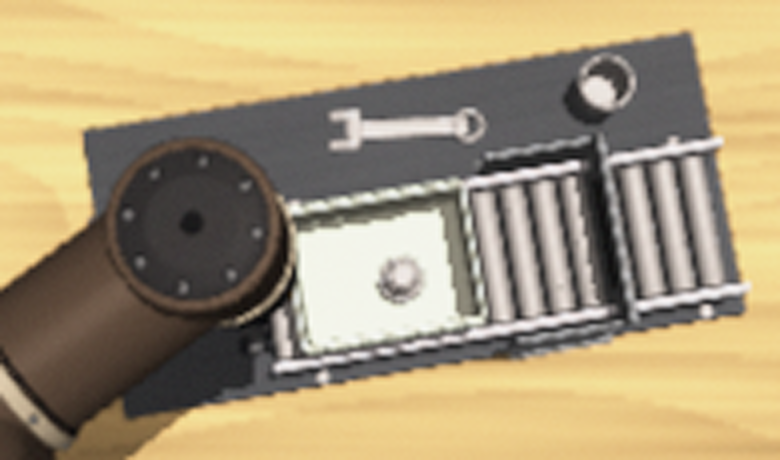

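{"api": "send_rows", "payload": {"motion": [{"tx": 0, "ty": 0, "tz": -0.5, "ax": 0, "ay": 0, "az": 0}, {"tx": 0, "ty": 0, "tz": -0.6, "ax": 0, "ay": 0, "az": 0}, {"tx": 0, "ty": 0, "tz": -0.4, "ax": 0, "ay": 0, "az": 0}, {"tx": 0, "ty": 0, "tz": -0.22, "ax": 0, "ay": 0, "az": 0}, {"tx": 0, "ty": 0, "tz": 0, "ax": 0, "ay": 0, "az": 0}, {"tx": 0.03, "ty": -0.16, "tz": 0, "ax": 0, "ay": 0, "az": 0}, {"tx": 0.03, "ty": -0.16, "tz": 0, "ax": 0, "ay": 0, "az": 0}, {"tx": 0.015, "ty": -0.08, "tz": 0, "ax": 0, "ay": 0, "az": 0}, {"tx": 0.015, "ty": -0.08, "tz": 0, "ax": 0, "ay": 0, "az": 0}, {"tx": 0.015, "ty": -0.08, "tz": 0, "ax": 0, "ay": 0, "az": 0}, {"tx": 0.015, "ty": -0.08, "tz": 0, "ax": 0, "ay": 0, "az": 0}]}}

```text
time: 11.6
tcp_pos: [0.5127, 0.1357, 0.1251]
tcp_rot: [-180.0, 0.0, -80.0]
contact_force: [-0.5, -0.4, -0.4]
width: -0.0004
```

```bash
python3 - <<'E'
from h import *
s=state(); print(s["time"],s["tcp_pos"],s["contact_force"])
save(read_camera("wrist"),"w11.png")
E
```

```text
11.6 [0.51272825 0.1356648  0.12505401] [-0.49652383 -0.44640986 -0.37278874]
```

View pics/w11.png

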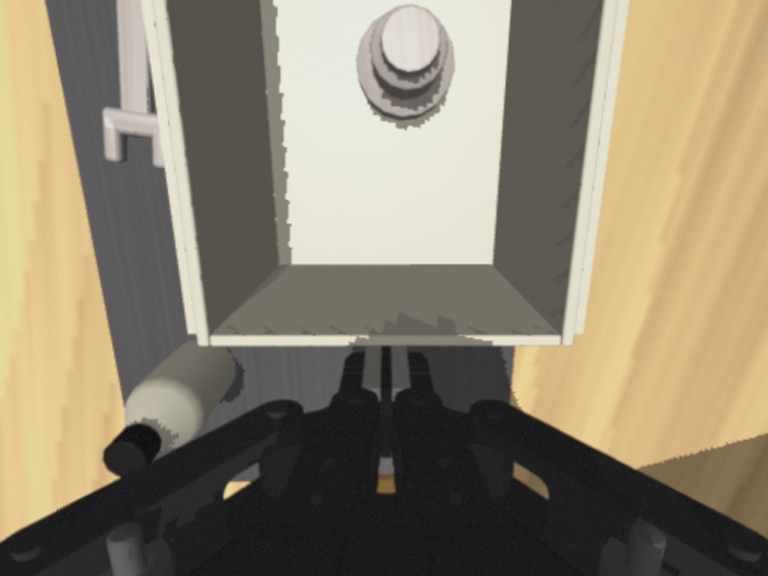

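{"api": "send_rows", "payload": {"motion": [{"tx": 0.015, "ty": -0.08, "tz": 0, "ax": 0, "ay": 0, "az": 0}, {"tx": 0.018, "ty": -0.1, "tz": 0, "ax": 0, "ay": 0, "az": 0}, {"tx": 0.02, "ty": -0.12, "tz": 0, "ax": 0, "ay": 0, "az": 0}, {"tx": 0.024, "ty": -0.14, "tz": 0, "ax": 0, "ay": 0, "az": 0}, {"tx": 0.024, "ty": -0.14, "tz": 0, "ax": 0, "ay": 0, "az": 0}, {"tx": 0.024, "ty": -0.14, "tz": 0, "ax": 0, "ay": 0, "az": 0}, {"tx": 0.024, "ty": -0.14, "tz": 0, "ax": 0, "ay": 0, "az": 0}, {"tx": 0.024, "ty": -0.14, "tz": 0, "ax": 0, "ay": 0, "az": 0}, {"tx": 0.024, "ty": -0.14, "tz": 0, "ax": 0, "ay": 0, "az": 0}, {"tx": 0.024, "ty": -0.14, "tz": 0, "ax": 0, "ay": 0, "az": 0}, {"tx": 0.024, "ty": -0.14, "tz": 0, "ax": 0, "ay": 0, "az": 0}, {"tx": 0.024, "ty": -0.14, "tz": 0, "ax": 0, "ay": 0, "az": 0}, {"tx": 0.024, "ty": -0.14, "tz": 0, "ax": 0, "ay": 0, "az": 0}, {"tx": 0.024, "ty": -0.14, "tz": 0, "ax": 0, "ay": 0, "az": 0}, {"tx": 0.024, "ty": -0.14, "tz": 0, "ax": 0, "ay": 0, "az": 0}, {"tx": 0.024, "ty": -0.14, "tz": 0, "ax": 0, "ay": 0, "az": 0}, {"tx": 0.024, "ty": -0.14, "tz": 0, "ax": 0, "ay": 0, "az": 0}, {"tx": 0.024, "ty": -0.14, "tz": 0, "ax": 0, "ay": 0, "az": 0}, {"tx": 0.024, "ty": -0.14, "tz": 0, "ax": 0, "ay": 0, "az": 0}, {"tx": 0.024, "ty": -0.14, "tz": 0, "ax": 0, "ay": 0, "az": 0}]}}

```text
time: 13.65
tcp_pos: [0.5242, 0.0686, 0.1249]
tcp_rot: [180.0, -0.0, -79.9]
contact_force: [0.2, 1.5, 0.3]
width: 0.0003
```

```bash
python3 - <<'E'
from h import *
s=state(); print(s["time"],s["tcp_pos"],s["contact_force"])
save(read_camera("wrist"),"w12.png")
p=read_camera("top")
im=cv2.cvtColor(p["color"],cv2.COLOR_RGB2BGR)[130:245,155:350]
cv2.imwrite("pics/t12.png",cv2.resize(im,None,fx=4,fy=4,interpolation=cv2.INTER_CUBIC))
E
```

```text
13.65 [0.52421858 0.06856363 0.12488468] [0.22811596 1.45006841 0.31041955]
```

View pics/w12.png

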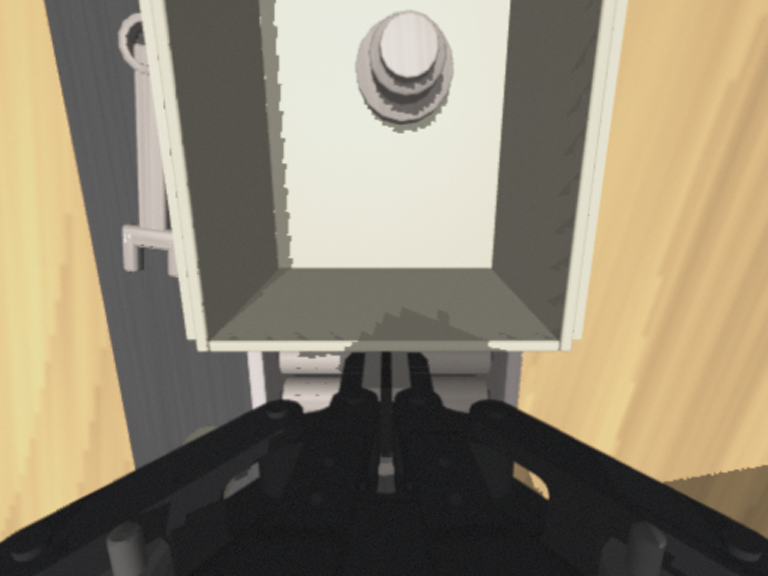

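View pics/t12.png

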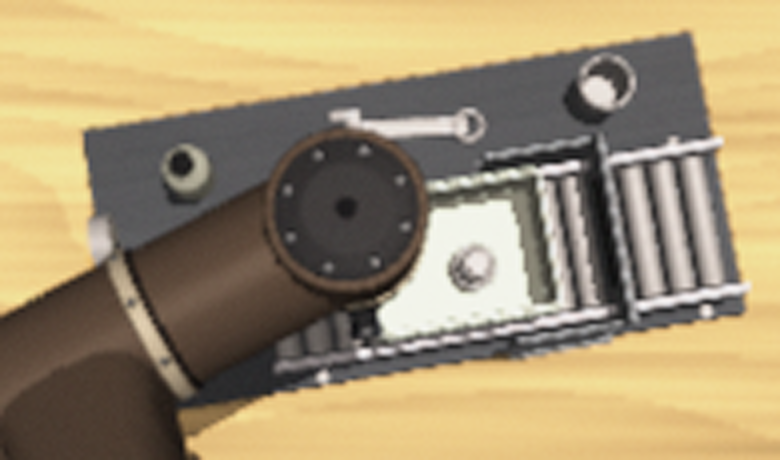

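{"api": "send_rows", "payload": {"motion": [{"tx": 0.024, "ty": -0.14, "tz": 0, "ax": 0, "ay": 0, "az": 0}, {"tx": 0.024, "ty": -0.14, "tz": 0, "ax": 0, "ay": 0, "az": 0}, {"tx": 0.024, "ty": -0.14, "tz": 0, "ax": 0, "ay": 0, "az": 0}, {"tx": 0.024, "ty": -0.14, "tz": 0, "ax": 0, "ay": 0, "az": 0}, {"tx": 0.024, "ty": -0.14, "tz": 0, "ax": 0, "ay": 0, "az": 0}, {"tx": 0.024, "ty": -0.14, "tz": 0, "ax": 0, "ay": 0, "az": 0}, {"tx": 0.024, "ty": -0.14, "tz": 0, "ax": 0, "ay": 0, "az": 0}, {"tx": 0.024, "ty": -0.14, "tz": 0, "ax": 0, "ay": 0, "az": 0}, {"tx": 0.024, "ty": -0.14, "tz": 0, "ax": 0, "ay": 0, "az": 0}, {"tx": 0.024, "ty": -0.14, "tz": 0, "ax": 0, "ay": 0, "az": 0}, {"tx": 0.024, "ty": -0.14, "tz": 0, "ax": 0, "ay": 0, "az": 0}, {"tx": 0.02, "ty": -0.12, "tz": 0, "ax": 0, "ay": 0, "az": 0}, {"tx": 0.016, "ty": -0.1, "tz": 0, "ax": 0, "ay": 0, "az": 0}]}}

```text
time: 15.05
tcp_pos: [0.5318, 0.0246, 0.125]
tcp_rot: [-180.0, 0.0, -79.9]
contact_force: [-0.2, 1.4, -0.4]
width: -0.0
```

{"api": "send_rows", "payload": {"motion": [{"tx": 0.014, "ty": -0.08, "tz": 0, "ax": 0, "ay": 0, "az": 0}, {"tx": 0.014, "ty": -0.08, "tz": 0, "ax": 0, "ay": 0, "az": 0}, {"tx": 0, "ty": 0, "tz": 0, "ax": 0, "ay": 0, "az": 0}]}}

```text
time: 15.35
tcp_pos: [0.5324, 0.0206, 0.125]
tcp_rot: [180.0, -0.0, -80.0]
contact_force: [0.4, 0.4, 0.3]
width: -0.0002
```

```bash
python3 - <<'E'
from h import *
s=state(); print(s["time"],s["tcp_pos"],s["contact_force"])
save(read_camera("wrist"),"w13.png")
p=read_camera("top")
im=cv2.cvtColor(p["color"],cv2.COLOR_RGB2BGR)[130:245,155:350]
cv2.imwrite("pics/t13.png",cv2.resize(im,None,fx=4,fy=4,interpolation=cv2.INTER_CUBIC))
E
```

```text
15.35 [0.53241537 0.02056321 0.12496275] [0.41076448 0.37509549 0.33225571]
```

View pics/w13.png

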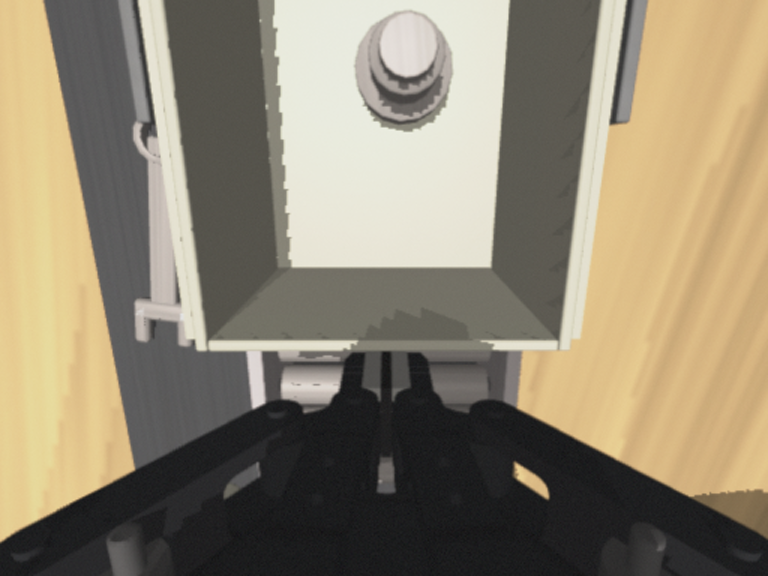

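View pics/t13.png

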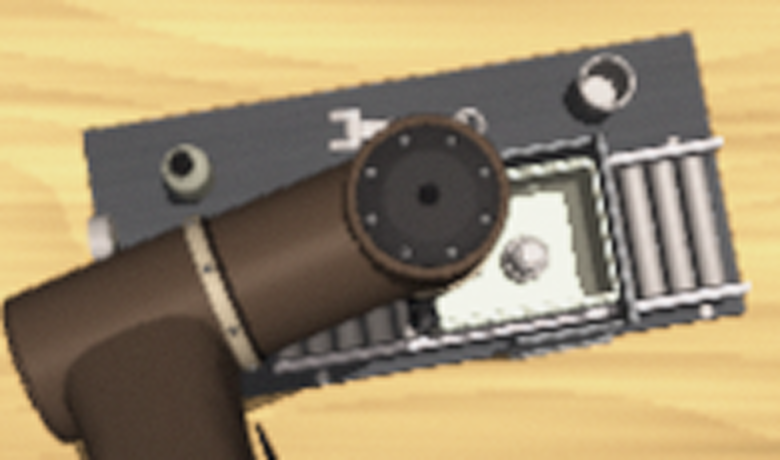

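Nearly at the stop, a few mm remain. I'll creep forward with force checks.

{"api": "send_rows", "payload": {"motion": [{"tx": 0.014, "ty": -0.08, "tz": 0, "ax": 0, "ay": 0, "az": 0}, {"tx": 0.014, "ty": -0.08, "tz": 0, "ax": 0, "ay": 0, "az": 0}, {"tx": 0, "ty": 0, "tz": 0, "ax": 0, "ay": 0, "az": 0}]}}

```text
time: 15.75
tcp_pos: [0.5331, 0.0166, 0.1249]
tcp_rot: [180.0, -0.0, -79.9]
contact_force: [-0.1, -0.3, -0.7]
width: -0.0
```

{"api": "send_rows", "payload": {"motion": [{"tx": 0.014, "ty": -0.08, "tz": 0, "ax": 0, "ay": 0, "az": 0}, {"tx": 0, "ty": 0, "tz": 0, "ax": 0, "ay": 0, "az": 0}]}}

```text
time: 15.95
tcp_pos: [0.5334, 0.0146, 0.1249]
tcp_rot: [180.0, -0.0, -79.9]
contact_force: [-0.3, -0.3, -0.3]
width: 0.0
```

{"api": "send_rows", "payload": {"motion": [{"tx": 0.014, "ty": -0.08, "tz": 0, "ax": 0, "ay": 0, "az": 0}, {"tx": 0, "ty": 0, "tz": 0, "ax": 0, "ay": 0, "az": 0}]}}

```text
time: 16.15
tcp_pos: [0.5338, 0.0126, 0.1249]
tcp_rot: [180.0, -0.0, -79.9]
contact_force: [-0.3, -0.0, -0.2]
width: 0.0002
```

{"api": "send_rows", "payload": {"motion": [{"tx": 0.014, "ty": -0.08, "tz": 0, "ax": 0, "ay": 0, "az": 0}, {"tx": 0, "ty": 0, "tz": 0, "ax": 0, "ay": 0, "az": 0}]}}

```text
time: 16.35
tcp_pos: [0.5339, 0.0125, 0.1249]
tcp_rot: [-180.0, 0.2, -80.0]
contact_force: [-4.8, 9.9, 3.3]
width: 0.0
```

```bash
python3 - <<'E'
from h import *
s=state(); print(s["time"],s["tcp_pos"],s["contact_force"])
save(read_camera("wrist"),"w14.png")
p=read_camera("top")
im=cv2.cvtColor(p["color"],cv2.COLOR_RGB2BGR)[130:245,155:350]
cv2.imwrite("pics/t14.png",cv2.resize(im,None,fx=4,fy=4,interpolation=cv2.INTER_CUBIC))
E
```

```text
16.35 [0.53387725 0.01249283 0.12490114] [-4.81167611  9.85912306  3.3049848 ]
```

View pics/w14.png

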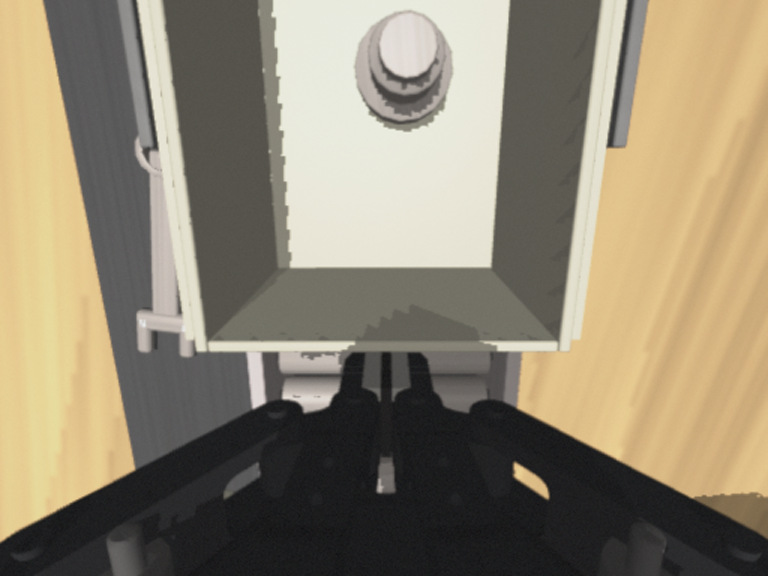

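View pics/t14.png

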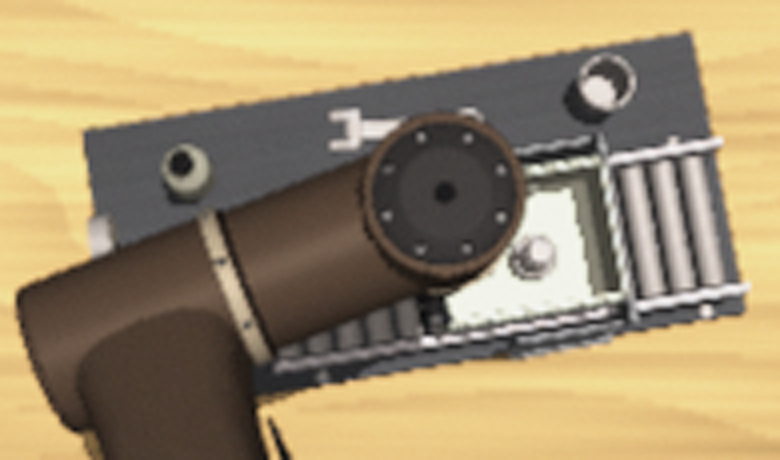

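{"api": "send_rows", "payload": {"motion": [{"tx": 0, "ty": 0, "tz": 0, "ax": 0, "ay": 0, "az": 0}, {"tx": -0.007, "ty": 0.04, "tz": 0, "ax": 0, "ay": 0, "az": 0}, {"tx": -0.007, "ty": 0.04, "tz": 0, "ax": 0, "ay": 0, "az": 0}, {"tx": -0.007, "ty": 0.04, "tz": 0, "ax": 0, "ay": 0, "az": 0}, {"tx": -0.02, "ty": 0.12, "tz": 0, "ax": 0, "ay": 0, "az": 0}, {"tx": -0.07, "ty": 0.4, "tz": 0, "ax": 0, "ay": 0, "az": 0}, {"tx": -0.1, "ty": 0.6, "tz": 0, "ax": 0, "ay": 0, "az": 0}, {"tx": -0.05, "ty": 0.3, "tz": 0.5, "ax": 0, "ay": 0, "az": 0}, {"tx": 0, "ty": 0, "tz": 1, "ax": 0, "ay": 0, "az": 0}, {"tx": 0, "ty": 0, "tz": 1, "ax": 0, "ay": 0, "az": 0}, {"tx": 0, "ty": 0, "tz": 1, "ax": 0, "ay": 0, "az": 0}, {"tx": -0.6, "ty": 0.3, "tz": 1, "ax": 0, "ay": 0, "az": 0}, {"tx": -0.6, "ty": 0.3, "tz": 1, "ax": 0, "ay": 0, "az": 0}, {"tx": -0.6, "ty": 0.3, "tz": 0.5, "ax": 0, "ay": 0, "az": 0}, {"tx": -0.3, "ty": 0.2, "tz": 0, "ax": 0, "ay": 0, "az": 0}, {"tx": 0, "ty": 0, "tz": 0, "ax": 0, "ay": 0, "az": 0}]}}

```text
time: 18.05
tcp_pos: [0.4743, 0.0778, 0.2756]
tcp_rot: [-179.9, 0.1, -79.8]
contact_force: [0.2, -0.0, -0.2]
width: -0.0002
```

```bash
python3 - <<'E'
from h import *
s=state(); print(s["time"],s["tcp_pos"],s["contact_force"])
save(read_camera("wrist"),"w15.png")
p=read_camera("top")
im=cv2.cvtColor(p["color"],cv2.COLOR_RGB2BGR)[130:245,155:350]
cv2.imwrite("pics/t15.png",cv2.resize(im,None,fx=4,fy=4,interpolation=cv2.INTER_CUBIC))
p=read_camera("scene")
im=cv2.cvtColor(p["color"],cv2.COLOR_RGB2BGR)[125:305,170:330]
cv2.imwrite("pics/s15.png",cv2.resize(im,None,fx=3.3,fy=3.3,interpolation=cv2.INTER_CUBIC))
E
```

```text
18.05 [0.47433115 0.0777936  0.27561155] [ 0.19583114 -0.03964559 -0.24732387]
```

View pics/w15.png

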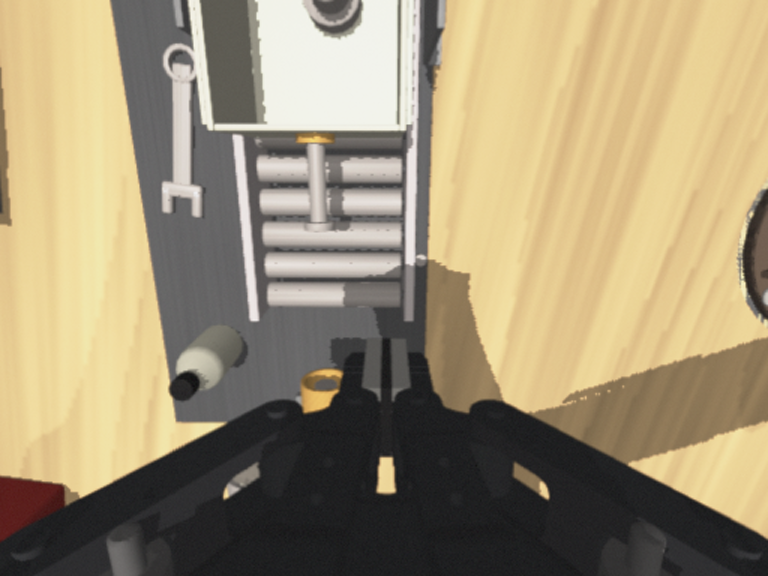

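View pics/t15.png

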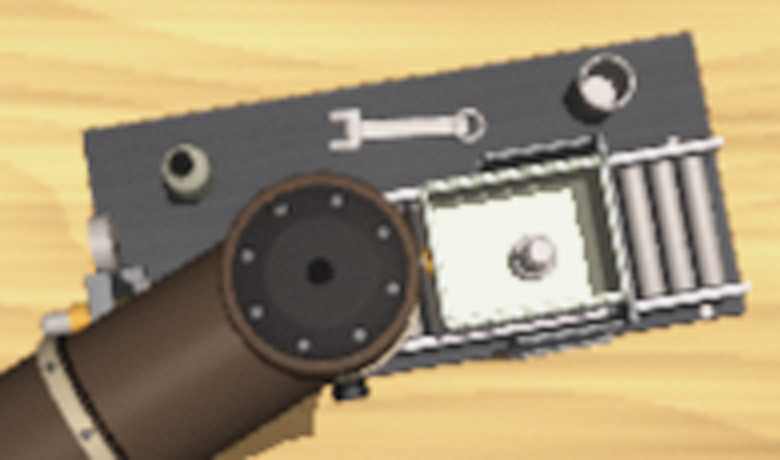

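View pics/s15.png

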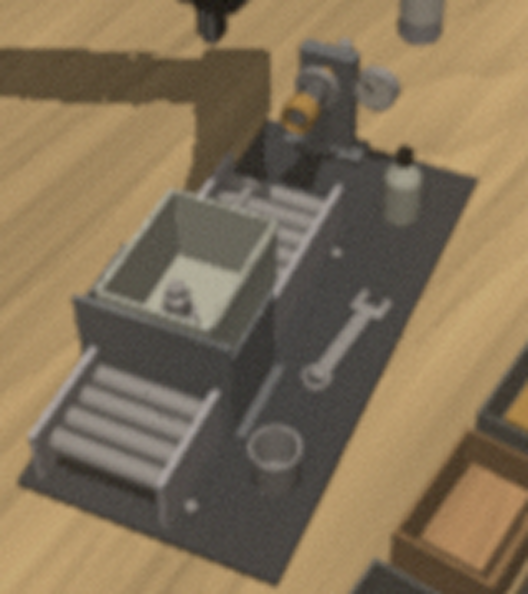

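{"api": "send_rows", "payload": {"motion": [{"tx": 0.2, "ty": -0.4, "tz": 0.5, "ax": 0, "ay": 0, "az": 0}, {"tx": 0.5, "ty": -0.9, "tz": 0.7, "ax": 0, "ay": 0, "az": 0}, {"tx": 0.5, "ty": -0.9, "tz": 0.6, "ax": 0, "ay": 0, "az": 0}, {"tx": 0.5, "ty": -0.9, "tz": 0, "ax": 0, "ay": 0, "az": 0}, {"tx": 0.5, "ty": -0.9, "tz": 0, "ax": 0, "ay": 0, "az": 0}, {"tx": 0.1, "ty": -0.3, "tz": 0, "ax": 0, "ay": 0, "az": 0}, {"tx": 0, "ty": 0, "tz": 0, "ax": 0, "ay": 0, "az": 0}]}}

```text
time: 18.9
tcp_pos: [0.533, -0.0322, 0.3194]
tcp_rot: [179.9, -0.0, -80.1]
contact_force: [-0.3, 0.3, -0.3]
width: -0.0001
```

```bash
python3 - <<'E'
from h import *; import pickle
s=state(); print(s["time"],s["tcp_pos"])
p=read_camera("wrist"); save(p,"w16.png"); pickle.dump(dict(p),open("w16.pkl","wb"))
for l,z in {'tote_nose':.112,'nipple_root':.13,'part_center':.097,'bay':0}.items():
    for q in pinpoint(l,p)[:1]: print(l,q["uv"],round(q["conf"],2),atz(p,q["uv"],z).round(4))
E
```

```text
18.9 [ 0.53301097 -0.03219661  0.31940533]
tote_nose [248.2, 53.8] 0.75 [ 0.5656 -0.1558  0.112 ]
nipple_root [246.7, 191.1] 0.56 [0.5403 0.005  0.13  ]
part_center [254.0, 110.7] 0.77 [ 0.5481 -0.0932  0.097 ]
```

View pics/w16.png

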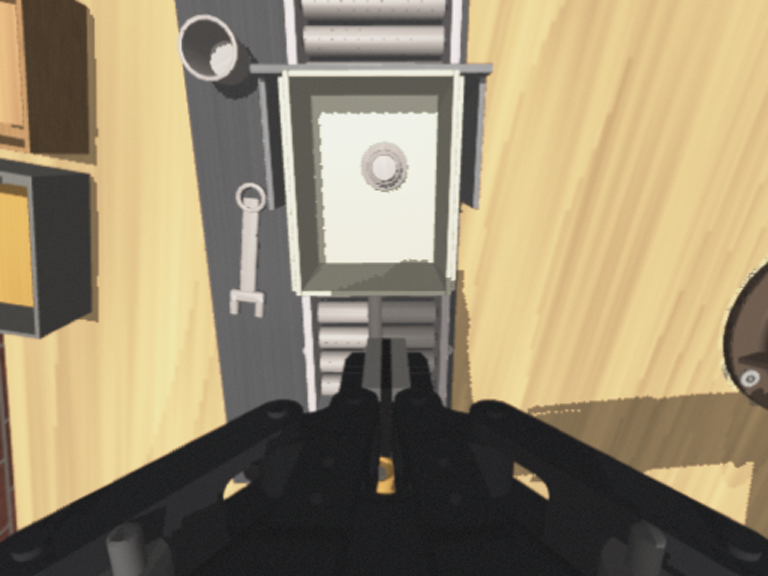

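{"api": "send_rows", "payload": {"motion": [{"tx": -0.06, "ty": 0.5, "tz": 0, "ax": 0, "ay": 0, "az": 0}, {"tx": -0.12, "ty": 0.9, "tz": 0, "ax": 0, "ay": 0, "az": 0}, {"tx": -0.12, "ty": 0.9, "tz": 0, "ax": 0, "ay": 0, "az": 0}, {"tx": -0.12, "ty": 0.9, "tz": 0, "ax": 0, "ay": 0, "az": 0}, {"tx": -0.12, "ty": 0.9, "tz": 0, "ax": 0, "ay": 0, "az": 0}, {"tx": -0.12, "ty": 0.9, "tz": 0, "ax": 0, "ay": 0, "az": 0}, {"tx": -0.12, "ty": 0.9, "tz": 0, "ax": 0, "ay": 0, "az": 0}, {"tx": -0.12, "ty": 0.9, "tz": 0, "ax": 0, "ay": 0, "az": 0}, {"tx": -0.12, "ty": 0.9, "tz": 0, "ax": 0, "ay": 0, "az": 0}, {"tx": -0.12, "ty": 0.9, "tz": 0, "ax": 0, "ay": 0, "az": 0}, {"tx": -0.06, "ty": 0.6, "tz": 0, "ax": 0, "ay": 0, "az": 0}, {"tx": 0, "ty": 0, "tz": 0, "ax": 0, "ay": 0, "az": 0}]}}

```text
time: 20.35
tcp_pos: [0.502, 0.2015, 0.3198]
tcp_rot: [180.0, 0.0, -79.8]
contact_force: [-0.2, 0.6, -0.3]
width: 0.0002
```

```bash
python3 - <<'E'
from h import *; import pickle
s=state(); print(s["time"],s["tcp_pos"])
p=read_camera("wrist"); save(p,"w17.png")
a=pickle.load(open("w2.pkl","rb"))["color"][135:235,210:320]; b=p["color"][135:235,210:320]
im=cv2.cvtColor(np.hstack([a,b]),cv2.COLOR_RGB2BGR); cv2.imwrite("pics/c17.png",cv2.resize(im,None,fx=3.6,fy=3.6,interpolation=cv2.INTER_CUBIC))
for l,z in {'sleeve_flange':.13,'coupler_nose':.13}.items():
    for q in pinpoint(l,p)[:1]: print(l,q["uv"],round(q["conf"],2),atz(p,q["uv"],z).round(4))
p=read_camera("top")
im=cv2.cvtColor(p["color"],cv2.COLOR_RGB2BGR)[130:245,155:350]
cv2.imwrite("pics/t17.png",cv2.resize(im,None,fx=4,fy=4,interpolation=cv2.INTER_CUBIC))
E
```

```text
20.35 [0.50199467 0.20149337 0.31979211]
sleeve_flange [258.6, 194.4] 0.95 [0.4937 0.2406 0.13  ]
coupler_nose [257.8, 146.7] 0.98 [0.5055 0.1809 0.13  ]
```

View pics/c17.png

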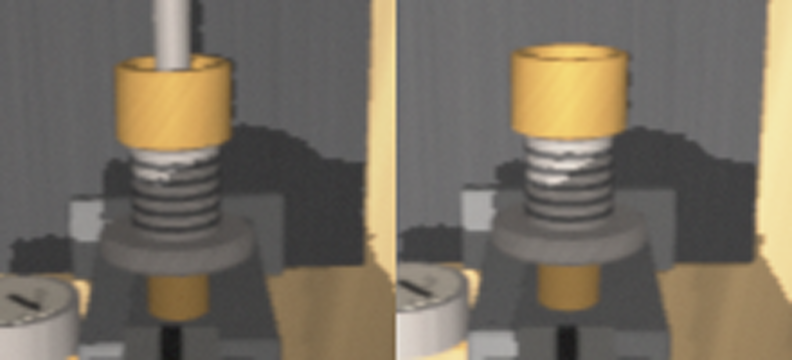

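View pics/t17.png

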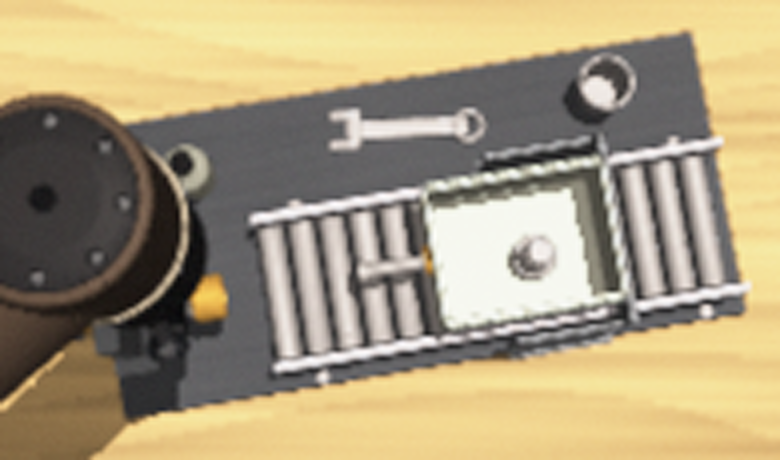

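The side-by-side shows the sleeve fully forward, the same as at the start: the barrel is against the nose and the same length is visible. The tote is against the stop with the part standing inside, and the arm is clear of everything. I'm handing the job in.

```bash
python3 -c "
from workcell import *
print(finish_job())"
```

```text
the job is handed in; nothing more can be done
None
```

The job is handed in, with the clock at about 20.5 s of the 46 s allowed. The tote is off the coupler and resting against the bay's stop.

**What I did**
- **Sleeve:** I pressed the closed fingertips on the sleeve flange above the barrel and pushed it back about 12 mm, at 11–12 N. The tote popped off by about 17 mm. I then lifted away and the sleeve snapped forward.
- **Tote:** I pushed the end wall above the nipple along the rollers at about 35 mm/s, slowing to 20 mm/s at the end. The push force jumped to about 11 N with no further movement. I then backed off slowly and lifted clear.

**Last checks**
- **Sleeve:** a before-and-after comparison in the wrist camera shows it in its original forward position.
- **Tote:** the wrist and top views show it on its rollers with its rim against the stop plate.
- **Part and bystanders:** the turned part is upright. The wrench, cup and bottle on the ledge look unmoved, but I did not recheck the spray can, mallet or screwdriver at the end.

**Disagreements**
- **Fingertip height:** the real tips sit about 20 mm above the reported tool point. My first press passed over the flange without touching it, and I corrected by going lower in small steps while watching the force.
- **Measurement scatter:** camera measurements of the coupler differed by 3–4 mm. The bay's origin was not found in the final wrist image, so contact with the stop rests on the force and the views.
- **Refused call:** one early move call was refused because its rows left out some fields. Nothing moved.

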